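Clear down the carving bench

ROBOT

A 6-joint arm with a two-finger parallel gripper is mounted at the origin on the work surface. World frame = base frame: x ahead of the robot, y to its left, z up, the work surface at z = 0. Lengths are in m, angles in degrees, forces in N, time in s.
With the tool pointing down it reaches from about 0.375 to 0.925 m from the base axis. Payload 5.7 kg.
Tool frame: the origin (TCP) lies on the centre line of the jaws, within the pads' length; the fingertips stand 14 mm ahead of it and the grasp point (between the pads) lies 5 mm behind it; x points along the fingers, y is the direction in which the jaws open and shut, and the axes are right-handed (so a half turn about x gives the same grasp; the last joint's range is limited). The gripper opens to 85 mm and grips with 20 to 120 N. Pads are 22 mm wide; open, the fingers measure 114 mm over their backs; the gripper's body (76 mm by 85 mm) begins 54 mm behind the grasp point. The pads swing forward as they close: fully open they stand 13 mm farther back than shut.
Start: joints at [-79.933, 20.558, 86.54, -0, 72.909, -6.595], TCP at [0.172, -0.575, 0.245] pointing down, gripper open.
Joint ranges: [-170.27, 170.27], [-57.76, 135], [12.27, 136.19], [-55.21, 235.2], [11.17, 155.16], [-170.74, 170.74]. Speed limits (degrees/s): [136.94, 136.94, 180, 180, 180, 180].

INTERFACE

Orientations are given as [roll, pitch, yaw] about the fixed x, y, z axes, in that order (R = Rz(yaw) Ry(pitch) Rx(roll)).
In Python, from cell import arm, vision gives the robot as it stands.
- The arm moves only by the shell command python3 -m crank 'ROWS' [FORCE]. ROWS is JSON, a list of rows, each an object with "dp": the shift along the tool's x, y, z normalised to -1 to 1, where 1 is 0.75 m, a list of three; "rot": the turn, a rotation vector about the tool's x, y, z normalised to -1 to 1, where 1 is 30 degrees, a list of three; "claw": the closure, from -1 (fully open) to 1 (shut). In form: [{"dp": [x, y, z], "rot": [ax, ay, az], "claw": claw}, ...]. A call has 1 to 8 rows; each row shifts and turns the commanded pose from where the row before left it, along the tool's axes as they then stand; what a row does not reach is not made up. A row lasts 1/8 s, in which the tool goes at most 62.5 mm and 10.7 degrees, less where a joint would pass 70% of its speed; a pose out of reach is approached as far as the arm can. A call with a number of a shift or a turn outside -1 to 1 is refused whole. A call with a gripper value outside its range is refused whole. The fingers move at their own pace and stop on an object; FORCE is the grip in N (left out, the last holds). Time passes only in rows, so rows that do not move let the fingers close. It gives the time, the measured TCP pose, the force and the opening at its end, in the units of the state.
- arm.observe(): the state, without advancing time (a new reading comes with each control period).
- vision.snapshot(name): name is "scene" or "side" or "wrist"; returns a dict with "image" (420x560x3 uint8, blue, green, red), "intrinsics" (3x3 intrinsics, pixels), "k1" (the pictures are not rectified: a ray, as slopes to the right and down, at radius r is drawn at 1 + k1 r^2 times it, then the intrinsics apply), "T" (4x4, takes a point from camera to world coordinates); the wrist camera has in their place "hand_eye" (4x4, takes a point from camera to tool coordinates, whose origin is the TCP and whose axes are the tool frame's). Camera axes: x right, y down, z forward; pixel columns grow to the right and rows downward; lengths in m; the calibration is good to about 2 mm. A picture is of the moment at which its call begins: read the wrist's pose just before it. There is no depth.
- arm.hand_in(): hands the job in, once; it reports no verdict.
The state is a dict: "t": time; "qpos": joint angles; "joint_velocities": joint speeds; "joint_efforts": joint torques, N m; "ee_pos": TCP position; "orientation": TCP orientation; "wrist_force": force on the tool from outside, world axes, zero at the start; "wrist_torque": the same for the moment, N m; "finger_gap": finger opening in m.
Only numpy, scipy, OpenCV 4.12 (cv2) and the standard library are available. Lean on these libraries where they do the work, as an engineer would, in place of code of your own. Each camera call takes 0.05 s, during which the arm holds its last target.

TASK

The carving is finished, so clear down the carving bench. First, with the panel still in its place, swing the clamp's lever out a quarter turn until it points straight at the bench's front edge, and leave it there; then lay the carved panel, carved face up, and every gouge lying about flat in the wooden tray. Knock all four bench dogs down flush with the bench top with the mallet (do not push them down with the gripper), stand the mallet back on its round leather pad the way it stood, and do not disturb the glue jar, the mug or the roll of tape.

Things in the scene. Friction and masses are not known exactly. Their poses are not given: they have to be found in the camera images.
- bench: Fixed carving bench on the table: pale wooden slab 300 (x) x 420 (y) x 45 mm on two battens, flat top 80 mm above the table. Origin: centre of its underside, at table height. x points away from the robot (front edge at x = -150 mm, nearest the robot), y left, z up. Turned by up to 0.1 rad. Dark round spots are empty dog holes.
- panel: Loose carved wooden relief panel 56 (x) x 160 (y) x 20 mm plus 3 mm relief on top, 140 g. Origin: centre of its underside; z up out of the carved face. It starts on the bench with the cam in front (35 mm right of its middle), dogs 1, 2 behind and 3, 4 at its ends, each about 1 mm off. With the clamp open, fingers fit across its 56 mm width about 45 mm left (+y) of its middle.
- tray: Fixed open plywood tray 290 (x) x 210 (y) x 32 mm outside, walls and floor 8 mm thick (inner floor 8 mm above the table, inside 274 x 194 mm). Origin: centre of its underside. It stands to the left or the right of the bench, turned by up to 0.1 rad.
- mallet: Loose wooden mallet, 400 g: cylindrical head 68 mm in diameter, 100 mm tall, axis z; square handle 24 x 24 mm leaving its side along -x, axis 50 mm above the lower face, ending 190 mm from the head's axis. Origin: centre of the lower striking face. It starts standing on that face on the pad, handle roughly towards the robot; balance point 15 mm from the head's axis.
- pad: Fixed round dark leather pad, 124 mm in diameter, 6 mm thick, flat on the table on the other side of the bench from the tray: the mallet's place. Origin: centre of its underside.
- clamp (a joint): Angle (rad) of the clamp lever. 0 = clamped: it points to the bench's right (-y) and the off-centre cam under it bears on the panel. Grows clockwise seen from above; at 1.57 (a quarter turn) it points straight at the front edge (bench -x), the cam 8 mm clear of the panel. No stop there: it travels to 2.3. Stiff (0.25 N m): stays where left. Starts at 0 to 0.2.
- clamp_pivot (a point): Point on the clamp's vertical pivot axis at the middle height of the lever, 23 mm above the bench top. The cam disc under the lever has radius 25 mm and its top is 15 mm above the bench.
- clamp_grip (a point): Point on the lever's bar 90 mm from the pivot axis, at mid height of the bar (23 mm above the bench top). The bar is 18 mm wide and 16 mm high (15 to 31 mm above the bench top) and ends 112 mm from the pivot.
- dog1 (a joint): How far bench dog 1 has been driven down (m): a round steel peg, behind the panel, right (bench x +105, y -125 mm). 0 = 28 mm proud of the bench top, 0.028 = flush with the bench top, its lower stop. A side spring grips it in its hole: it takes about 10 N to move and stays where it is left. Starts 16 to 28 mm proud.
- dog1_top (a point): Centre of the flat top face of bench dog 1, 22 mm in diameter; z up. The bench top is 80 mm above the table.
- dog2 (a joint): How far bench dog 2 has been driven down (m): a round steel peg, behind the panel, middle (bench x +105, y -60 mm). 0 = 28 mm proud of the bench top, 0.028 = flush with the bench top, its lower stop. A side spring grips it in its hole: it takes about 10 N to move and stays where it is left. Starts 16 to 28 mm proud.
- dog2_top (a point): Centre of the flat top face of bench dog 2, 22 mm in diameter; z up. The bench top is 80 mm above the table.
- dog3 (a joint): How far bench dog 3 has been driven down (m): a round steel peg, at the panel's right end (bench x +66, y -152 mm). 0 = 28 mm proud of the bench top, 0.028 = flush with the bench top, its lower stop. A side spring grips it in its hole: it takes about 10 N to move and stays where it is left. Starts 16 to 28 mm proud.
- dog3_top (a point): Centre of the flat top face of bench dog 3, 22 mm in diameter; z up. The bench top is 80 mm above the table.
- dog4 (a joint): How far bench dog 4 has been driven down (m): a round steel peg, at the panel's left end (bench x +66, y +32 mm). 0 = 28 mm proud of the bench top, 0.028 = flush with the bench top, its lower stop. A side spring grips it in its hole: it takes about 10 N to move and stays where it is left. Starts 16 to 28 mm proud.
- dog4_top (a point): Centre of the flat top face of bench dog 4, 22 mm in diameter; z up. The bench top is 80 mm above the table.
- gouge1: Loose wood-carving gouge, 90 g, on the bench top left of the panel (may be absent): octagonal wooden handle 90 mm long, 24 mm thick, does not roll; steel blade 10 mm wide, 55 mm long. Origin: under the middle of the handle, on the underside (12 mm below its axis); x runs along the tool to the blade tip at +100 mm, handle end at -45 mm. Balance point 5 mm from the origin.
- gouge2: Loose wood-carving gouge, 90 g, on the bench top left of the panel (may be absent): octagonal wooden handle 90 mm long, 24 mm thick, does not roll; steel blade 14 mm wide, 55 mm long. Origin: under the middle of the handle, on the underside (12 mm below its axis); x runs along the tool to the blade tip at +100 mm, handle end at -45 mm. Balance point 5 mm from the origin.
- gouge3: Loose wood-carving gouge, 90 g, on the bench top left of the panel (may be absent): octagonal wooden handle 90 mm long, 24 mm thick, does not roll; steel blade 18 mm wide, 55 mm long. Origin: under the middle of the handle, on the underside (12 mm below its axis); x runs along the tool to the blade tip at +100 mm, handle end at -45 mm. Balance point 5 mm from the origin.
- glue_jar: Bystander: amber jar with an orange cap, 70 mm wide, 100 mm tall, on the table beyond the bench, left. Origin: centre of its underside.
- mug: Bystander: white mug, 76 mm wide, 85 mm tall, on the table beyond the bench, right. Origin: centre of its underside.
- tape_roll: Bystander: black ring of tape, 80 mm across, 50 mm tall, on the table beyond the bench. Origin: centre of its underside.
Not all that is in view belongs to the job. What is shaped like the pad but blue or green is not meant. There is more than one size of the mallet; the job needs the larger.

How it is judged:
By the outcome, as a careful person would: the job done as asked, in the order asked, and still so for the second after the job is handed in, with the robot touching nothing.
Of gouge1, gouge2, gouge3 only 2 to 3 are there at a start; the rules pass over those that are not, and their reading is None.
At some moment in a run one of gouge1, gouge2, gouge3 may be knocked a few centimetres aside while the robot is not near it.
It also fails if it takes over 192 s, if anything falls off the work surface, if the arm or the gripper's body presses on something with over 40 N, if the wrist force passes 120 N, or if a joint passes its speed limit or range.

## Working session

There is one attempt and no reset: what is moved stays moved. The work goes in short steps, Python scripts to look and compute and a shell command to move; the robot and the scene stay as the last step left them, time stands still between calls to the robot, and variables do not carry over. Pictures are saved under pics/ and viewed, and the job is handed in when it is done.

```bash
ls -la; mkdir -p pics
python3 - <<'E'
from cell import arm, vision
import cv2
print(arm.observe())
for n in ["scene","side","wrist"]:
    s=vision.snapshot(n); cv2.imwrite(f"pics/{n}0.png",s["image"]); print(n,s["intrinsics"],s["k1"],s.get("T",s.get("hand_eye")))
E
```

```text
total 12
drwxr-xr-x  3 agent agent 4096 Dec  7 02:51 .
drwxr-xr-x 23 root  root  4096 Dec  7 02:51 ..
drwxr-xr-x  2 agent agent 4096 Dec  7 02:51 pics
{'t': 0.0, 'qpos': array([-7.99330086e+01,  2.05969369e+01,  8.66007811e+01, -3.63170483e-04,
        7.29089273e+01, -6.59493629e+00]), 'joint_velocities': array([-0.03371319, -0.08869949, -0.00219687,  0.06121819,  0.00196936,
       -0.0538888 ]), 'joint_efforts': array([-7.94154630e-05, -5.27627993e+01, -2.78623778e+01, -3.11443255e-04,
        1.32639802e-02, -1.42946280e-05]), 'ee_pos': array([ 0.17190429, -0.57414251,  0.24445203]), 'orientation': array([-96.40854496,  89.8933542 , 100.25348976]), 'wrist_force': array([-0.14092772, -0.24913351, -0.73624192]), 'wrist_torque': array([ 0.00262088,  0.01887392, -0.05601712]), 'finger_gap': 0.08549011772865418}
scene [[404.93163904   0.         275.32482135]
 [  0.         404.93163904 206.80184673]
 [  0.           0.           1.        ]] 0.03050267091026082 [[-0.12696114  0.74392697 -0.65608957  1.17340284]
 [ 0.99188815  0.091066   -0.08868423  0.19263358]
 [-0.00622714 -0.66202
[... 159 characters left out ...]
.28286859]
 [  0.           0.           1.        ]] 0.02789700541690908 [[-0.99988568  0.00687946  0.01346507  0.46316154]
 [-0.00594196  0.64009786 -0.76827041  0.9501453 ]
 [-0.01390425 -0.76826259 -0.6399838   0.80876405]
 [ 0.          0.          0.          1.        ]]
wrist [[338.39818498   0.         281.34221054]
 [  0.         338.39818498 207.94605881]
 [  0.           0.           1.        ]] -0.0427573245036028 [[ 4.80925965e-04 -3.03952276e-01  9.52687138e-01 -1.28886779e-01]
 [ 9.99999865e-01  3.34774399e-04 -3.98001027e-04  8.38590372e-04]
 [-1.97961946e-04  9.52687201e-01  3.03952396e-01 -7.82642445e-02]
 [ 0.00000000e+00  0.00000000e+00  0.00000000e+00  1.00000000e+00]]
```

View pics/scene0.png

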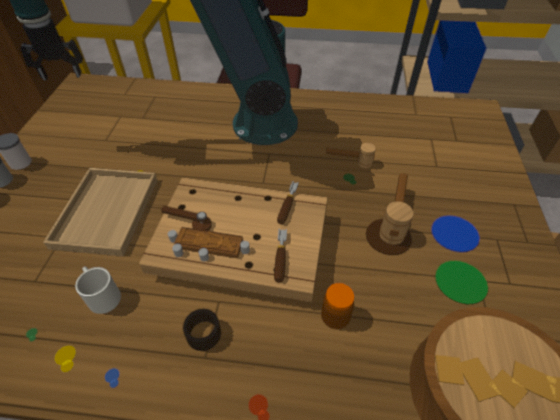

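View pics/side0.png

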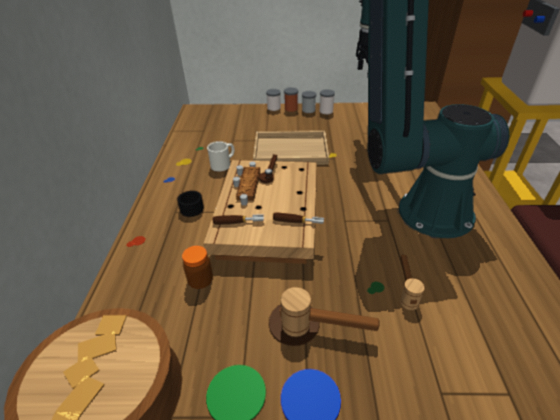

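View pics/wrist0.png

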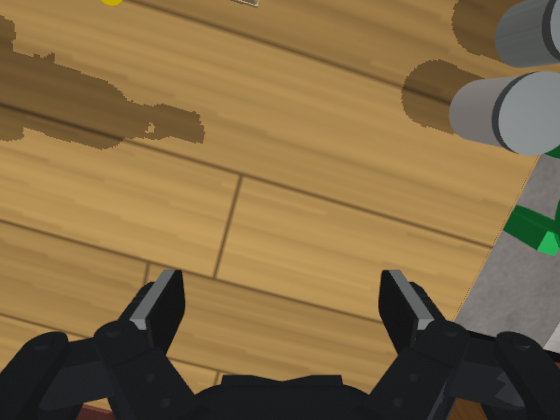

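The scene view has the bench in the middle, with the tray at image left (-y). The large mallet stands on a dark pad at (395,230), and a small decoy mallet is at (360,153). There are two gouges, at (287,207) and (280,262). Next I'll zoom in.

```bash
cat > h.py <<'E'
import numpy as np, cv2, json
from scipy.spatial.transform import Rotation as Rn
from cell import arm, vision
def Tt(o=None):
    o=o or arm.observe(); T=np.eye(4); T[:3,:3]=Rn.from_euler('xyz',o['orientation'],degrees=True).as_matrix(); T[:3,3]=o['ee_pos']; return T
def snap(n):
    o=arm.observe(); s=vision.snapshot(n)
    s['TW']=s['T'] if n!='wrist' else Tt(o)@s['hand_eye']; return s
def save(s,f): np.savez(f,image=s['image'],intrinsics=s['intrinsics'],k1=s['k1'],TW=s['TW'])
def load(f):
    d=np.load(f); return {k:d[k] for k in d.files}
def proj(s,P):
    P=np.atleast_2d(P).astype(float); T=np.linalg.inv(s['TW']); c=P@T[:3,:3].T+T[:3,3]
    x=c[:,:2]/c[:,2:]; r2=(x**2).sum(1,keepdims=True); x=x*(1+s['k1']*r2)
    K=s['intrinsics']; return np.c_[K[0,0]*x[:,0]+K[0,2],K[1,1]*x[:,1]+K[1,2]]
def unproj(s,px,z):
    px=np.atleast_2d(px).astype(float); K=s['intrinsics']
    d=np.c_[(px[:,0]-K[0,2])/K[0,0],(px[:,1]-K[1,2])/K[1,1]]; x=d.copy()
    for _ in range(20): x=d/(1+s['k1']*(x**2).sum(1,keepdims=True))
    r=np.c_[x,np.ones(len(x))]@s['TW'][:3,:3].T; o=s['TW'][:3,3]
    t=(np.asarray(z)-o[2])/r[:,2]; return o+r*t[:,None]
def crop(s,x0,y0,w,h,k,f,grid=20):
    c=cv2.resize(s['image'][y0:y0+h,x0:x0+w],None,fx=k,fy=k,interpolation=cv2.INTER_CUBIC)
    for i in range(0,w):
        if (x0+i)%grid==0: cv2.putText(c,str(x0+i),(i*k,8),0,.3,(0,255,255),1); cv2.line(c,(i*k,10),(i*k,14),(0,255,255),1)
    for j in range(0,h):
        if (y0+j)%grid==0: cv2.putText(c,str(y0+j),(0,j*k+3),0,.3,(0,255,255),1)
    cv2.imwrite(f,c)
def Tp(p,yaw):  # pose matrix bench-like
    c,s=np.cos(yaw),np.sin(yaw); T=np.eye(4); T[:2,:2]=[[c,-s],[s,c]]; T[:3,3]=p; return T
def ap(T,P): P=np.atleast_2d(P).astype(float); return P@T[:3,:3].T+T[:3,3]
E
python3 - <<'E'
from h import *
for n in ["scene","side"]:
    s=snap(n); save(s,f"{n}0.npz")
    if n=="scene":
        crop(s,140,170,200,140,4,"pics/sc_bench.png"); crop(s,310,130,180,150,4,"pics/sc_mal.png"); crop(s,40,150,130,120,5,"pics/sc_tray.png")
    else: crop(s,200,120,140,150,4,"pics/si_bench.png")
print(Tt())
E
```

```text
[[-1.58443507e-04  2.86758187e-01 -9.58002984e-01  1.71976770e-01]
 [ 9.20129825e-04 -9.58002549e-01 -2.86758209e-01 -5.74523558e-01]
 [-9.99999564e-01 -9.26922094e-04 -1.12065476e-04  2.44846619e-01]
 [ 0.00000000e+00  0.00000000e+00  0.00000000e+00  1.00000000e+00]]
```

View pics/sc_bench.png

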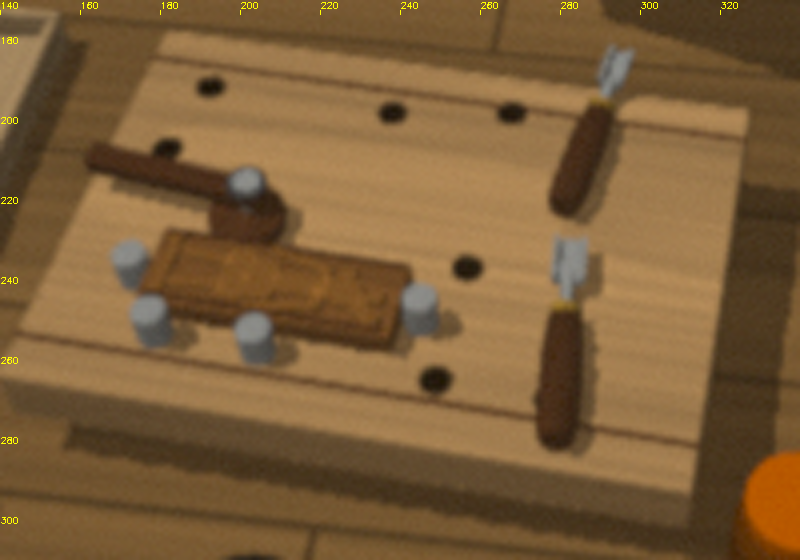

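View pics/sc_mal.png

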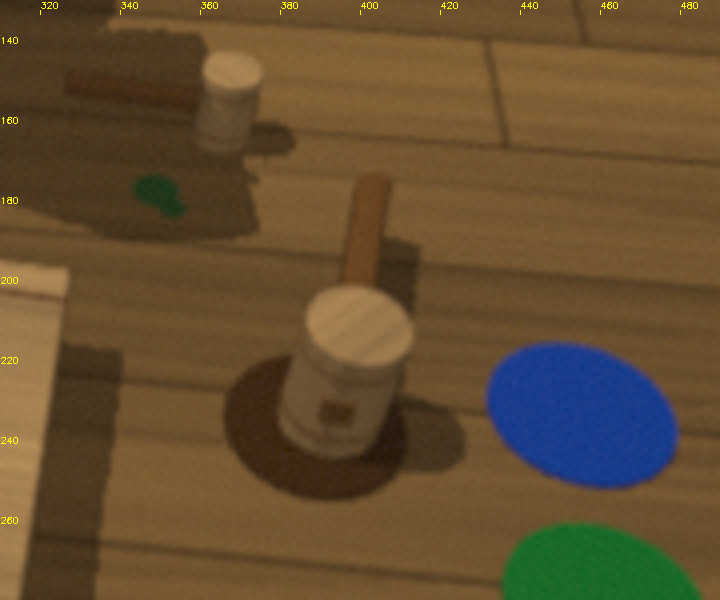

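View pics/sc_tray.png

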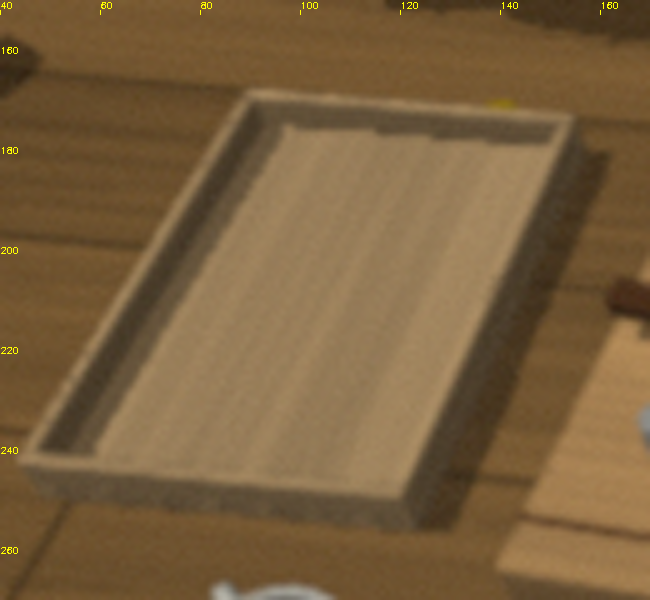

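View pics/si_bench.png

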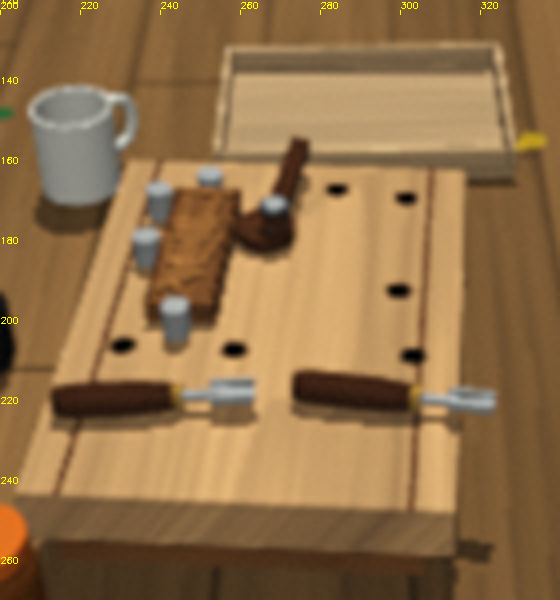

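Run:
```python
from h import *
from scipy.optimize import least_squares
sc,si=load("scene0.npz"),load("side0.npz")
def fit(z,L,obs,x0):
    def r(p):
        T=Tp([p[0],p[1],0],p[2]); return np.concatenate([(proj(s,ap(T,[[*l,z]]))[0]-o) for s,l,o in obs])
    q=least_squares(r,x0); print(q.x, np.round(q.fun,1)); return q.x
b=fit(.08,0,[(sc,(-.15,-.21),(180,177.5)),(sc,(-.15,.21),(327,197)),(sc,(.15,.21),(313,294)),(sc,(.15,-.21),(139,262)),
 (si,(.15,.21),(204,243)),(si,(-.15,.21),(313,248)),(si,(.15,-.21),(231,160)),(si,(-.15,-.21),(316,162))],[.6,0,0])
t=fit(.032,0,[(sc,(-.145,-.105),(89,168)),(sc,(-.145,.105),(155,173)),(sc,(.145,.105),(121,250)),(sc,(.145,-.105),(44,242)),
 (si,(.145,.105),(254,157)),(si,(-.145,.105),(328,160)),(si,(.145,-.105),(257,131)),(si,(-.145,-.105),(324,131))],[.6,-.4,0])
T=Tp([b[0],b[1],0],b[2]); Ti=np.linalg.inv(T)
print("bench",b,"yawdeg",np.degrees(b[2]),"tray deg",np.degrees(t[2]))
D=[(105,-125),(105,-60),(66,-152),(66,32)]
pr=[(177,246),(203,251),(172.5,232.5),(245,243)]
for d,q in zip(D,pr):
    print(d, proj(sc,ap(T,[[d[0]/1e3,d[1]/1e3,.08+.02]])), [ap(Ti,unproj(sc,q,.08+z))[0,:2]*1e3 for z in (.028,.016)])
print("pivot?",ap(Ti,unproj(sc,(201,215),.115))[0]*1e3,"lever end",ap(Ti,unproj(sc,(163,209),.107))[0]*1e3, ap(Ti,unproj(si,(267,171),.115))[0]*1e3,ap(Ti,unproj(si,(275,155),.107))[0]*1e3)
print("gouge sc", unproj(sc,[(289.5,200-1),(284,219-0),(293,185),(280,247),(279,277),(283,232)],[.092,.092,.09,.092,.092,.09]))
print("mallet top", unproj(sc,(399,211),.106), "pad", unproj(sc,(389,233),.006),'handle end top',unproj(sc,(403,174),.068))
m=[(si,(295,297),.106),(si,(376,321),.068)]
for s,q,z in m: print(unproj(s,q,z))
```

```text
[ 0.54274463  0.01402938 -0.06614957] [ 1.6 -0.5  0.5 -0.   0.1 -1.3 -0.6  1.4 -1.3 -0.5  0.6 -0.9  0.3 -0.9
 -0.2 -0.5]
[ 0.46923866 -0.39498611  0.00857684] [ 1.  -0.8  1.  -0.4 -0.  -0.5 -0.7  0.2 -1.6  0.9  0.7 -3.1 -1.3  0.2
  0.4 -0.7]
bench [ 0.54274463  0.01402938 -0.06614957] yawdeg -3.790091089797604 tray deg 0.49141653402915103
(105, -125) [[177.40300668 248.75706168]] [array([ 102.68252009, -125.29557961]), array([  94.83303122, -130.55911217])]
(105, -60) [[203.40362302 252.92202824]] [array([105.05223426, -59.8215691 ]), array([ 97.23887863, -64.08675845])]
(66, -152) [[172.53347993 234.39756066]] [array([  65.9963355 , -150.43794294]), array([  57.58745821, -156.08484453])]
(66, 32) [[244.92322336 245.70499913]] [array([63.74565659, 32.14241553]), array([55.3024611 , 29.27948669])]
pivot? [  4.44696273 -96.47911225 115.        ] lever end [  -3.00732577 -202.43364151  107.        ] [  7.10087032 -90.61509007 115.        ] [  -7.87772359 -201.85427402  107.        ]
gouge sc [[0.43802561 0.13191968 0.092     ]
 [0.50932916 0.12512857 0.092     ]
 [0.38239927 0.13593341 0.09      ]
 [0.59843633 0.12545879 0.092     ]
 [0.68241834 0.13324126 0.092     ]
 [0.55017875 0.12725804 0.09      ]]
mallet top [[0.45842907 0.41568646 0.106     ]] pad [[0.45269763 0.41092021 0.006     ]] handle end top [[0.27756118 0.44821682 0.068     ]]
[[0.45824427 0.41545023 0.106     ]]
[[0.27802949 0.45236232 0.068     ]]
```

```bash
cat > plan.py <<'E'
# plan.py x y z phi [--n N] : prints suggested rows (tool pointing down, tool y at azimuth phi)
import sys; from h import *
def Rd(phi):
    f=np.radians(phi); y=np.array([np.cos(f),np.sin(f),0]); x=np.array([0,0,-1.]); return np.c_[x,y,np.cross(x,y)]
if __name__=="__main__":
    a=[float(v) for v in sys.argv[1:5]]; nmin=int(sys.argv[5]) if len(sys.argv)>5 else 1
    T=Tt(); w=Rn.from_matrix(T[:3,:3].T@Rd(a[3])).as_rotvec(degrees=True); d=np.array(a[:3])-T[:3,3]
    n=max(nmin,int(np.ceil(max(np.linalg.norm(d)/.062,np.linalg.norm(w)/10.5))))
    print("at",T[:3,3].round(4),"phi",np.degrees(np.arctan2(T[1,1],T[0,1])).round(1),"d",d.round(4),"w",w.round(2),"n",n)
    R=T[:3,:3]
    for k in range(n):
        dp=R.T@d/n/.75; print(k+1,dp.round(3).tolist(),(w/n/30).round(3).tolist()); R=R@Rn.from_rotvec(w/n,degrees=True).as_matrix()
E
python3 plan.py .52 -.10 .28 -10
```

```text
at [ 0.172  -0.5745  0.2448] phi -73.3 d [0.348  0.4745 0.0352] w [-6.334e+01 -4.000e-02  4.000e-02] n 10
1 [-0.005, -0.047, -0.063] [-0.211, -0.0, 0.0]
2 [-0.005, -0.04, -0.067] [-0.211, -0.0, 0.0]
3 [-0.005, -0.032, -0.071] [-0.211, -0.0, 0.0]
4 [-0.005, -0.024, -0.075] [-0.211, -0.0, 0.0]
5 [-0.005, -0.016, -0.077] [-0.211, -0.0, 0.0]
6 [-0.005, -0.007, -0.078] [-0.211, -0.0, 0.0]
7 [-0.005, 0.001, -0.078] [-0.211, -0.0, 0.0]
8 [-0.005, 0.01, -0.078] [-0.211, -0.0, 0.0]
9 [-0.005, 0.018, -0.076] [-0.211, -0.0, 0.0]
10 [-0.005, 0.027, -0.074] [-0.211, -0.0, 0.0]
```

```bash
python3 -m crank '[{"dp":[-0.005,-0.047,-0.063],"rot":[-0.21,0,0],"claw":-1},{"dp":[-0.005,-0.04,-0.067],"rot":[-0.21,0,0],"claw":-1},{"dp":[-0.005,-0.032,-0.071],"rot":[-0.21,0,0],"claw":-1},{"dp":[-0.005,-0.024,-0.075],"rot":[-0.21,0,0],"claw":-1},{"dp":[-0.005,-0.016,-0.077],"rot":[-0.21,0,0],"claw":-1},{"dp":[-0.005,-0.007,-0.078],"rot":[-0.21,0,0],"claw":-1},{"dp":[-0.005,0,-0.078],"rot":[-0.21,0,0],"claw":-1},{"dp":[-0.005,0.01,-0.078],"rot":[-0.21,0,0],"claw":-1}]'
python3 -m crank '[{"dp":[-0.005,0.018,-0.076],"rot":[-0.21,0,0],"claw":-1},{"dp":[-0.005,0.027,-0.074],"rot":[-0.21,0,0],"claw":-1},{"dp":[0,0,0],"rot":[0,0,0],"claw":-1},{"dp":[0,0,0],"rot":[0,0,0],"claw":-1}]'
cat > w.py <<'E'
import sys; from h import *
s=snap("wrist"); n=sys.argv[1]; save(s,n+".npz"); crop(s,0,0,560,420,1,f"pics/{n}.png",40)
E
python3 w.py w1
```

```text
t: 1.25
ee_pos: [0.4519, -0.1947, 0.2756]
orientation: [76.2, 90.0, -36.6]
wrist_force: [1.2, -1.1, 0.2]
finger_gap: 0.0852
t: 1.75
ee_pos: [0.5204, -0.1018, 0.2825]
orientation: [-66.8, 89.9, -167.1]
wrist_force: [-0.2, -0.9, 0.5]
finger_gap: 0.0852
```

View pics/w1.png

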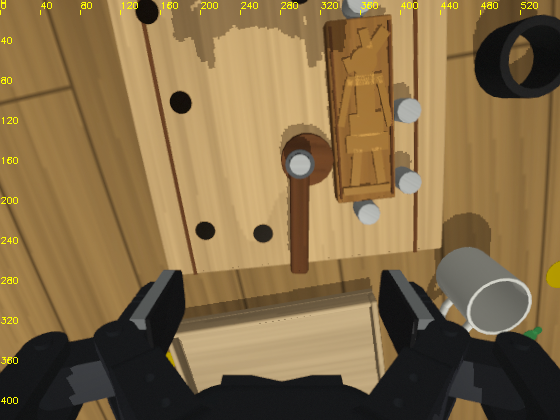

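The wrist view looks straight down on the clamp. The lever runs from the pivot near (300,163) to its end at (299,272), the panel is at (360,110), and dogs 1–4 are all visible, with dog 4 at the top, around (355,5).

Run:
```python
from h import *
s=load("w1.npz"); B=Tp([.5427,.0140,0],-.0661); Bi=np.linalg.inv(B)
g=lambda px,z: (unproj(s,px,z), (ap(Bi,unproj(s,px,z))*1e3).round(1))
for n,px,z in [("end",(299.5,272),.111),("bar",(300.5,200),.111),("knob",(300,163),.12),("cam",(309,158),.095),
 ("d1",(409,183),.1),("d2",(407,110),.1),("d3",(368,213),.1),("benchRF",(163,274),.08),("benchRB",(440,247),.08),("pan rf",(337,202),.1),("pan rb",(396,197),.1)]:
    a,b=g(px,z); print(n,a[0].round(4),b[0])
```

```text
end [ 0.5235 -0.1891  0.111 ] [  -5.8 -203.9  111. ]
bar [ 0.5365 -0.1157  0.111 ] [   2.4 -129.8  111. ]
knob [ 0.5415 -0.0799  0.12  ] [  5.  -93.8 120. ]
cam [ 0.5511 -0.0814  0.095 ] [ 14.7 -94.6  95. ]
d1 [ 0.6408 -0.1208  0.1   ] [ 106.7 -128.   100. ]
d2 [ 0.6437 -0.0534  0.1   ] [105.3 -60.6 100. ]
d3 [ 0.5991 -0.1437  0.1   ] [  66.7 -153.7  100. ]
benchRF [ 0.3735 -0.1819  0.08  ] [-155.9 -206.6   80. ]
benchRB [ 0.6763 -0.204   0.08  ] [ 147.7 -208.7   80. ]
pan rf [ 0.5708 -0.1272  0.1   ] [  37.3 -139.1  100. ]
pan rb [ 0.6274 -0.1324  0.1   ] [  94.2 -140.5  100. ]
```

```bash
python3 plan.py .5262 -.1687 .15 -9.8
```

```text
at [ 0.5202 -0.1024  0.2825] phi -10.4 d [ 0.006  -0.0663 -0.1325] w [-0.59  0.02  0.06] n 3
1 [0.059, 0.008, 0.028] [-0.007, 0.0, 0.001]
2 [0.059, 0.008, 0.029] [-0.007, 0.0, 0.001]
3 [0.059, 0.008, 0.029] [-0.007, 0.0, 0.001]
```

```bash
python3 -m crank '[{"dp":[0.059,0.008,0.028],"rot":[-0.007,0,0.001],"claw":0},{"dp":[0.059,0.008,0.029],"rot":[-0.007,0,0],"claw":0},{"dp":[0.059,0.008,0.029],"rot":[-0.007,0,0],"claw":0},{"dp":[0,0,0],"rot":[0,0,0],"claw":0},{"dp":[0,0,0],"rot":[0,0,0],"claw":0}]' 30; python3 w.py w2;python3 plan.py .5262 -.1687 .106 -9.8
```

```text
t: 2.42
ee_pos: [0.5271, -0.1692, 0.151]
orientation: [106.7, 90.0, 6.9]
wrist_force: [-0.4, -0.3, 0.1]
finger_gap: 0.0427
at [ 0.5278 -0.169   0.1516] phi -9.8 d [-0.0016  0.0003 -0.0456] w [ 0.02  0.01 -0.14] n 1
1 [0.061, -0.002, 0.0] [0.001, 0.0, -0.005]
```

View pics/w2.png

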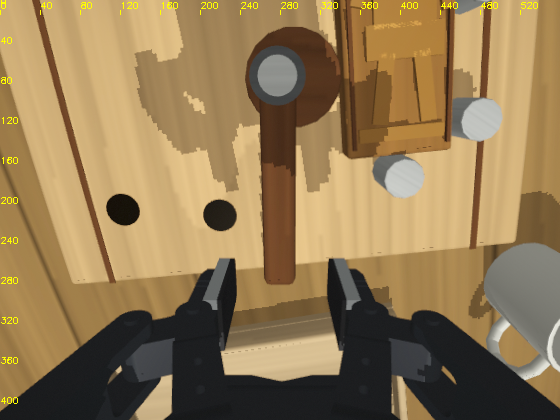

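```bash
python3 -m crank '[{"dp":[0.031,-0.001,0],"rot":[0,0,0],"claw":0},{"dp":[0.03,-0.001,0],"rot":[0,0,0],"claw":0},{"dp":[0,0,0],"rot":[0,0,0],"claw":0.3},{"dp":[0,0,0],"rot":[0,0,0],"claw":0.8},{"dp":[0,0,0],"rot":[0,0,0],"claw":0.8},{"dp":[0,0,0],"rot":[0,0,0],"claw":0.8}]' 30; python3 w.py w3
```

```text
t: 3.22
ee_pos: [0.5267, -0.1682, 0.1059]
orientation: [85.4, 89.9, -14.3]
wrist_force: [-1.3, 1.7, 6.4]
finger_gap: 0.0175
```

View pics/w3.png

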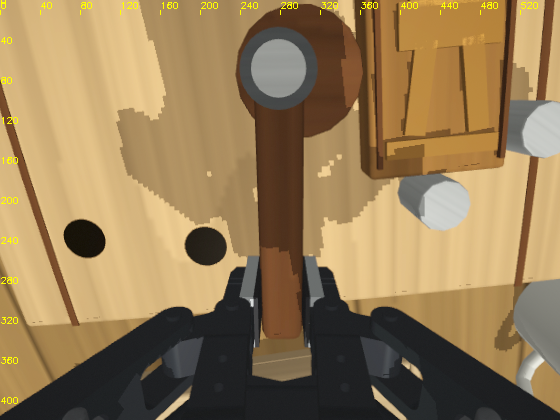

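```bash
python3 -m crank '[{"dp":[0,-0.0218,-0.002],"rot":[0.35,0,0],"claw":0.8},{"dp":[0,-0.0218,-0.002],"rot":[0.35,0,0],"claw":0.8},{"dp":[0,-0.0218,-0.002],"rot":[0.35,0,0],"claw":0.8},{"dp":[0,-0.0218,-0.002],"rot":[0.35,0,0],"claw":0.8},{"dp":[0,-0.0218,-0.002],"rot":[0.35,0,0],"claw":0.8},{"dp":[0,-0.0218,-0.002],"rot":[0.35,0,0],"claw":0.8},{"dp":[0,-0.0218,-0.002],"rot":[0.35,0,0],"claw":0.8},{"dp":[0,-0.0218,-0.002],"rot":[0.35,0,0],"claw":0.8}]' 30; python3 -m crank '[{"dp":[0,0,0],"rot":[0,0,0],"claw":0.8},{"dp":[0,0,0],"rot":[0,0,0],"claw":0.8}]'; python3 plan.py .4517 -.074 .106 -93.8; python3 w.py w4
```

```text
t: 4.28
ee_pos: [0.4526, -0.0751, 0.1059]
orientation: [144.4, 89.7, -39.7]
wrist_force: [-0.9, -5.6, 7.0]
finger_gap: 0.0171
t: 4.53
ee_pos: [0.4528, -0.0747, 0.1058]
orientation: [158.5, 89.8, -25.2]
wrist_force: [-2.6, -2.4, 9.3]
finger_gap: 0.0172
at [ 0.4528 -0.0747  0.1058] phi -93.7 d [-0.0011  0.0007  0.0002] w [ 0.05 -0.21 -0.08] n 1
1 [-0.0, -0.001, 0.001] [0.002, -0.007, -0.003]
```

View pics/w4.png

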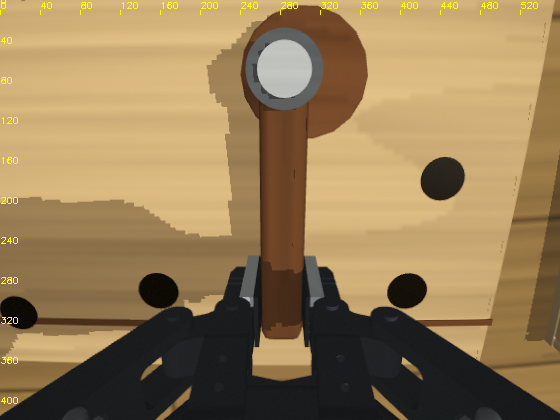

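The lever now points straight at the front edge: the inlay line is level at row 322 and the lever is vertical. I'll release and check.

```bash
python3 -m crank '[{"dp":[0,0,0],"rot":[0,0,0],"claw":0.2},{"dp":[0,0,0],"rot":[0,0,0],"claw":0.2},{"dp":[-0.04,0,0],"rot":[0,0,0],"claw":0},{"dp":[-0.08,0,0],"rot":[0,0,0],"claw":-1},{"dp":[-0.08,0,0],"rot":[0,0,0],"claw":-1},{"dp":[-0.05,0,0.01],"rot":[0,0,0],"claw":-1},{"dp":[0,0,0],"rot":[0,0,0],"claw":-1},{"dp":[0,0,0],"rot":[0,0,0],"claw":-1}]'; python3 w.py w5
```

```text
t: 5.58
ee_pos: [0.4435, -0.0733, 0.2911]
orientation: [-59.5, 90.0, 116.8]
wrist_force: [0.2, -0.3, -1.2]
finger_gap: 0.0856
```

View pics/w5.png

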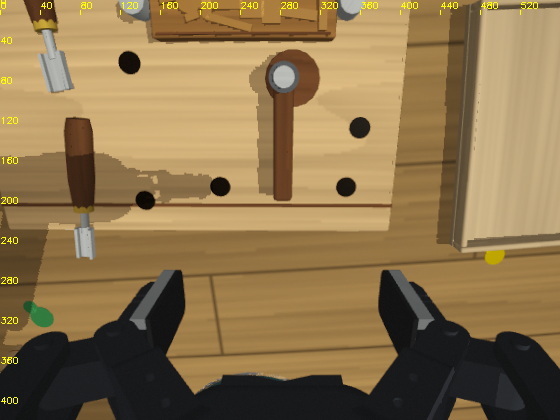

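```bash
python3 - <<'E'
from h import *
s=load("w5.npz"); B=Tp([.5427,.0140,0],-.0661); Bi=np.linalg.inv(B)
for n,px,z in [("leverend",(283,200),.111),("leverbase",(283,100),.111),("knob",(284,76),.12),("inlayL",(10,205.5),.08),("inlayR",(385,205.5),.08),
 ("gA handle end",(77,119),.1),("gA ferrule",(83,208),.092),("gA tip",(85,258),.085),("panF L",(154,41),.1),("panF R",(334,40),.1),('tray',(453,249),.032)]:
    a=unproj(s,px,z); print(n,a[0].round(4),(ap(Bi,a)*1e3).round(1)[0])
E
python3 plan.py .6 -.0 .24 -3.8
```

```text
leverend [ 0.4311 -0.0745  0.111 ] [-105.5  -95.7  111. ]
leverbase [ 0.522  -0.0802  0.111 ] [-14.4 -95.4 111. ]
knob [ 0.5411 -0.0822  0.12  ] [  4.8 -96.1 120. ]
inlayL [0.4351 0.2218 0.08  ] [-121.1  200.3   80. ]
inlayR [ 0.4091 -0.1812  0.08  ] [-120.4 -203.6   80. ]
gA handle end [0.519  0.1125 0.1   ] [-30.2  96.7 100. ]
gA ferrule [0.4304 0.1327 0.092 ] [-119.9  111.    92. ]
gA tip [0.3708 0.1494 0.085 ] [-180.5  123.8   85. ]
panF L [0.5792 0.0286 0.1   ] [ 35.5  17.  100. ]
panF R [ 0.5692 -0.1275  0.1   ] [  35.8 -139.4  100. ]
tray [ 0.3297 -0.2843  0.032 ] [-192.9 -311.7   32. ]
at [ 0.4431 -0.0732  0.2906] phi -93.7 d [ 0.1569  0.0732 -0.0506] w [-8.991e+01  4.000e-02  1.000e-01] n 9
1 [0.007, -0.012, -0.023] [-0.333, 0.0, 0.0]
2 [0.007, -0.008, -0.024] [-0.333, 0.0, 0.0]
3 [0.007, -0.004, -0.025] [-0.333, 0.0, 0.0]
4 [0.007, 0.001, -0.026] [-0.333, 0.0, 0.0]
5 [0.007, 0.005, -0.025] [-0.333, 0.0, 0.0]
6 [0.007, 0.009, -0.024] [-0.333, 0.0, 0.0]
7 [0.007, 0.013, -0.022] [-0.333, 0.0, 0.0]
8 [0.007, 0.017, -0.019] [-0.333, 0.0, 0.0]
9 [0.007, 0.02, -0.016] [-0.333, 0.0, 0.0]
```

```bash
python3 -m crank '[{"dp":[0.01,-0.012,-0.023],"rot":[-0.333,0,0],"claw":-1},{"dp":[0.01,-0.008,-0.024],"rot":[-0.333,0,0],"claw":-1},{"dp":[0.01,-0.004,-0.025],"rot":[-0.333,0,0],"claw":-1},{"dp":[0.01,0.001,-0.026],"rot":[-0.333,0,0],"claw":-1},{"dp":[0.01,0.005,-0.025],"rot":[-0.333,0,0],"claw":-1},{"dp":[0.01,0.009,-0.024],"rot":[-0.333,0,0],"claw":-1},{"dp":[0.01,0.013,-0.022],"rot":[-0.333,0,0],"claw":-1},{"dp":[0.01,0.017,-0.019],"rot":[-0.333,0,0],"claw":-1}]';python3 -m crank '[{"dp":[0.01,0.02,-0.016],"rot":[-0.333,0,0],"claw":-1},{"dp":[0,0,0],"rot":[0,0,0],"claw":-1},{"dp":[0,0,0],"rot":[0,0,0],"claw":-1}]'; python3 w.py w6;python3 plan.py .6066 -.0053 .14 -3.8
```

```text
t: 6.62
ee_pos: [0.5828, -0.0085, 0.2293]
orientation: [-85.8, 89.8, 170.8]
wrist_force: [0.2, 1.3, 0.4]
finger_gap: 0.0851
t: 7.0
ee_pos: [0.5996, -0.001, 0.2232]
orientation: [-89.1, 89.9, 177.0]
wrist_force: [-0.6, 0.2, -0.1]
finger_gap: 0.0854
at [ 0.5997 -0.0011  0.2236] phi -3.9 d [ 0.0069 -0.0042 -0.0836] w [-0.14  0.    0.09] n 2
1 [0.056, 0.005, 0.002] [-0.002, 0.0, 0.001]
2 [0.056, 0.005, 0.003] [-0.002, 0.0, 0.001]
```

View pics/w6.png

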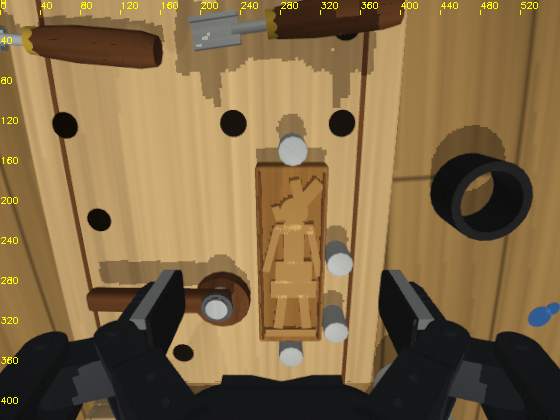

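Run:
```python
from h import *
s=load("w6.npz"); B=Tp([.5427,.0140,0],-.0661); Bi=np.linalg.inv(B)
for n,px,z in [("p1",(257,165),.1),("p2",(326,165),.1),("p3",(321,339),.1),("p4",(260,339),.1),("d4",(292,150),.1),("d2",(340,263),.1),
 ("g1 hend",(161,50),.1),("g1 fer",(27,38),.092),("g2 fer",(270,26),.092),("g2 tip",(190,36),.085),("g2 hend",(404,12),.1)]:
    a=unproj(s,px,z); print(n,a[0].round(4),(ap(Bi,a)*1e3).round(1)[0])
```

```text
p1 [0.5838 0.031  0.1   ] [ 39.9  19.6 100. ]
p2 [0.6356 0.0274 0.1   ] [ 91.8  19.5 100. ]
p3 [ 0.6268 -0.1299  0.1   ] [  93.4 -138.1  100. ]
p4 [ 0.5721 -0.1262  0.1   ] [  38.6 -137.9  100. ]
d4 [0.6107 0.0404 0.1   ] [ 66.2  30.8 100. ]
d2 [ 0.6448 -0.0551  0.1   ] [106.5 -62.2 100. ]
g1 hend [0.5248 0.1157 0.1   ] [-24.6 100.3 100. ]
g1 fer [0.4258 0.1339 0.092 ] [-124.6  111.9   92. ]
g2 fer [0.6008 0.1265 0.092 ] [ 50.6 116.1  92. ]
g2 tip [0.5426 0.1257 0.085 ] [ -7.5 111.4  85. ]
g2 hend [0.6914 0.128  0.1   ] [140.9 123.6 100. ]
```

```bash
python3 -m crank '[{"dp":[0.056,0.006,0.002],"rot":[-0.002,0,0.001],"claw":-1},{"dp":[0.056,0.005,0.003],"rot":[-0.002,0,0],"claw":-1},{"dp":[0.03,0,0],"rot":[0,0,0],"claw":-1},{"dp":[0.024,0,0],"rot":[0,0,0],"claw":-1},{"dp":[0,0,0],"rot":[0,0,0],"claw":-1}]'; python3 w.py w7
```

```text
t: 7.68
ee_pos: [0.6077, -0.0053, 0.099]
orientation: [-96.7, 89.9, 169.6]
wrist_force: [0.7, -0.6, -0.3]
finger_gap: 0.0854
```

View pics/w7.png

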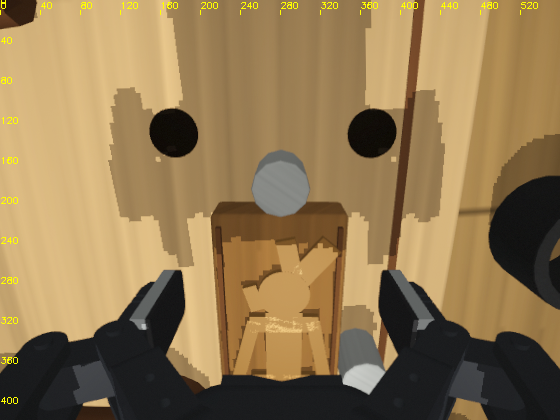

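```bash
python3 -m crank '[{"dp":[0,0,0],"rot":[0,0,0],"claw":0},{"dp":[0,0,0],"rot":[0,0,0],"claw":0},{"dp":[0,0,0],"rot":[0,0,0],"claw":0},{"dp":[0,0,0],"rot":[0,0,0],"claw":0},{"dp":[-0.03,0,0],"rot":[0,0,0],"claw":0},{"dp":[-0.05,0,0],"rot":[0,0,0],"claw":0},{"dp":[-0.06,0,0],"rot":[0,0,0],"claw":0},{"dp":[0,0,0],"rot":[0,0,0],"claw":0}]' 60; python3 w.py w8; python3 plan.py .55 -.35 .2 0.5
```

```text
t: 8.72
ee_pos: [0.6117, -0.0054, 0.2095]
orientation: [87.7, 89.4, -6.0]
wrist_force: [0.1, -0.1, -2.5]
finger_gap: 0.0543
at [ 0.6101 -0.0052  0.2071] phi -3.7 d [-0.0601 -0.3448 -0.0071] w [-4.18  0.02 -0.33] n 6
1 [0.002, -0.008, 0.077] [-0.023, 0.0, -0.002]
2 [0.002, -0.009, 0.077] [-0.023, 0.0, -0.002]
3 [0.002, -0.01, 0.077] [-0.023, 0.0, -0.002]
4 [0.002, -0.011, 0.077] [-0.023, 0.0, -0.002]
5 [0.002, -0.012, 0.077] [-0.023, 0.0, -0.002]
6 [0.002, -0.013, 0.077] [-0.023, 0.0, -0.002]
```

View pics/w8.png

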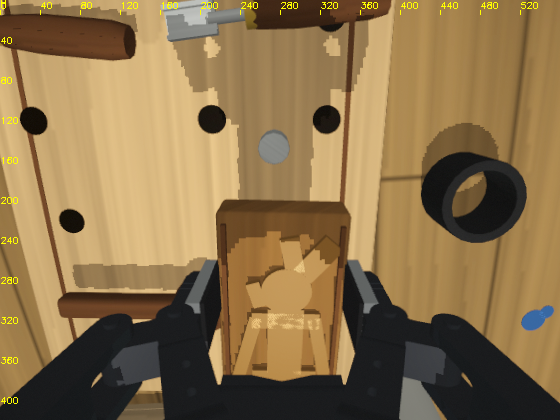

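```bash
python3 -m crank '[{"dp":[0.002,-0.008,0.077],"rot":[-0.023,0,-0.002],"claw":0},{"dp":[0.002,-0.009,0.077],"rot":[-0.023,0,-0.002],"claw":0},{"dp":[0.002,-0.01,0.077],"rot":[-0.023,0,-0.002],"claw":0},{"dp":[0.002,-0.011,0.077],"rot":[-0.023,0,-0.002],"claw":0},{"dp":[0.002,-0.012,0.077],"rot":[-0.023,0,-0.002],"claw":0},{"dp":[0.002,-0.013,0.077],"rot":[-0.023,0,-0.002],"claw":0},{"dp":[0,0,0],"rot":[0,0,0],"claw":0},{"dp":[0,0,0],"rot":[0,0,0],"claw":0}]'; python3 w.py w9; python3 plan.py .55 -.35 .03 0.5
```

```text
t: 9.78
ee_pos: [0.5487, -0.3491, 0.1943]
orientation: [-110.5, 89.5, 159.9]
wrist_force: [-0.1, 0.3, -1.5]
finger_gap: 0.054
at [ 0.549  -0.3484  0.1947] phi 0.5 d [ 0.001  -0.0016 -0.1647] w [-0.03 -0.14  0.41] n 3
1 [0.073, 0.001, 0.001] [-0.0, -0.002, 0.005]
2 [0.073, 0.001, 0.001] [-0.0, -0.002, 0.005]
3 [0.073, 0.001, 0.001] [-0.0, -0.002, 0.005]
```

View pics/w9.png

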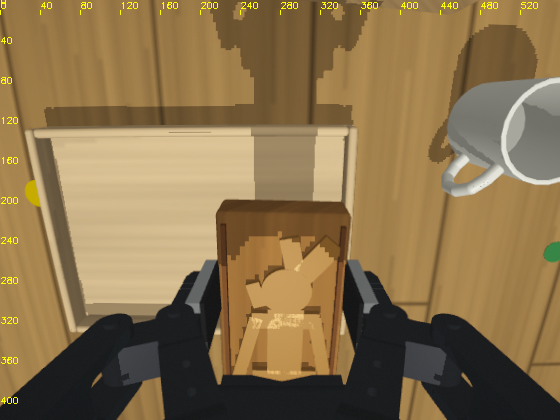

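Run:
```python
from h import *
s=load("w9.npz")
print(unproj(s,[(356,127),(30,130),(74,333),(345,134),(345,320)],.032).round(4))
print(unproj(s,[(440,175),(480,110)],[.05,.04]).round(3))
```

```text
[[ 0.6106 -0.2922  0.032 ]
 [ 0.3295 -0.2953  0.032 ]
 [ 0.3304 -0.5047  0.032 ]
 [ 0.6016 -0.2981  0.032 ]
 [ 0.6136 -0.4828  0.032 ]]
[[ 0.679 -0.329  0.05 ]
 [ 0.71  -0.276  0.04 ]]
```

```bash
python3 -m crank '[{"dp":[0.07,-0.002,0.001],"rot":[0,-0.002,0.005],"claw":0},{"dp":[0.07,-0.002,0.001],"rot":[0,-0.002,0.005],"claw":0},{"dp":[0.05,-0.002,0],"rot":[0,0,0],"claw":0},{"dp":[0.025,0,0],"rot":[0,0,0],"claw":0},{"dp":[0,0,0],"rot":[0,0,0],"claw":0},{"dp":[0,0,0],"rot":[0,0,0],"claw":0}]'; python3 -m crank '[{"dp":[0.004,0,0],"rot":[0,0,0],"claw":0},{"dp":[0.004,0,0],"rot":[0,0,0],"claw":0},{"dp":[0,0,0],"rot":[0,0,0],"claw":0}]'
```

```text
t: 10.58
ee_pos: [0.5461, -0.3521, 0.0363]
orientation: [30.5, 89.8, -59.0]
wrist_force: [0.1, -0.1, -1.6]
finger_gap: 0.0542
t: 10.95
ee_pos: [0.5454, -0.3522, 0.0294]
orientation: [24.9, 89.8, -64.6]
wrist_force: [0.2, 0.0, 1.5]
finger_gap: 0.054
```

```bash
python3 -m crank '[{"dp":[0.003,0,0],"rot":[0,0,0],"claw":0},{"dp":[0,0,0],"rot":[0,0,0],"claw":0},{"dp":[0,0,0],"rot":[0,0,0],"claw":-0.45},{"dp":[0,0,0],"rot":[0,0,0],"claw":-0.45},{"dp":[-0.02,0,0],"rot":[0,0,0],"claw":-0.45},{"dp":[-0.06,0,0],"rot":[0,0,0],"claw":-0.45},{"dp":[-0.08,0,0],"rot":[0,0,0],"claw":-1},{"dp":[-0.08,0,0],"rot":[0,0,0],"claw":-1}]'; python3 -m crank '[{"dp":[0,0,0],"rot":[0,0,0],"claw":-1}]'; python3 w.py w10
python3 - <<'E'
from h import *
s=snap("scene"); save(s,"scene1.npz"); crop(s,40,150,300,150,2,"pics/sc1.png")
E
```

```text
t: 11.95
ee_pos: [0.5445, -0.3512, 0.2087]
orientation: [-3.5, 89.9, -93.0]
wrist_force: [1.2, -0.0, -0.5]
finger_gap: 0.0853
t: 12.08
ee_pos: [0.5479, -0.3537, 0.2135]
orientation: [44.5, 89.2, -45.1]
wrist_force: [0.6, -0.4, -0.7]
finger_gap: 0.0854
```

View pics/w10.png

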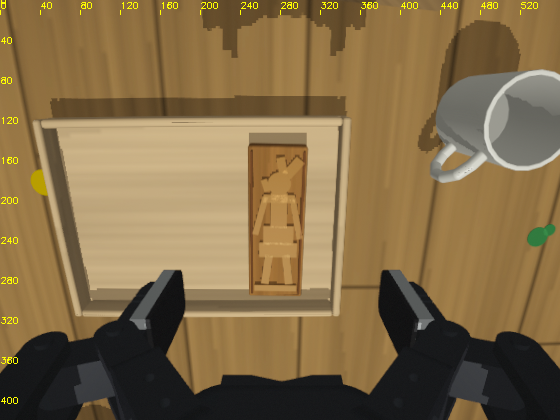

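View pics/sc1.png

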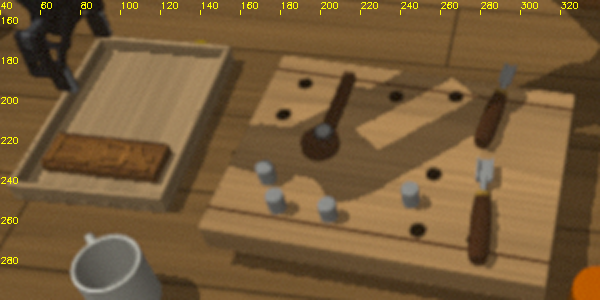

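```bash
python3 plan.py .49 .123 .21 -103.5
```

```text
at [ 0.545  -0.3515  0.2078] phi 0.5 d [-0.055   0.4745  0.0022] w [ 1.0396e+02  5.0000e-02 -2.4000e-01] n 10
1 [-0.001, -0.007, -0.063] [0.347, 0.0, -0.001]
2 [-0.0, -0.018, -0.061] [0.347, 0.0, -0.001]
3 [-0.0, -0.029, -0.057] [0.347, 0.0, -0.001]
4 [-0.0, -0.039, -0.051] [0.347, 0.0, -0.001]
5 [-0.0, -0.047, -0.043] [0.347, 0.0, -0.001]
6 [-0.0, -0.054, -0.034] [0.347, 0.0, -0.001]
7 [-0.0, -0.059, -0.023] [0.347, 0.0, -0.001]
8 [-0.0, -0.063, -0.012] [0.347, 0.0, -0.001]
9 [-0.0, -0.064, -0.001] [0.347, 0.0, -0.001]
10 [-0.0, -0.063, 0.011] [0.347, 0.0, -0.001]
```

```bash
python3 -m crank '[{"dp":[0,-0.007,-0.063],"rot":[0.347,0,0],"claw":-1},{"dp":[0,-0.018,-0.061],"rot":[0.347,0,0],"claw":-1},{"dp":[0,-0.029,-0.057],"rot":[0.347,0,0],"claw":-1},{"dp":[0,-0.039,-0.051],"rot":[0.347,0,0],"claw":-1},{"dp":[0,-0.047,-0.043],"rot":[0.347,0,0],"claw":-1},{"dp":[0,-0.054,-0.034],"rot":[0.347,0,0],"claw":-1},{"dp":[0,-0.059,-0.023],"rot":[0.347,0,0],"claw":-1},{"dp":[0,-0.063,-0.012],"rot":[0.347,0,0],"claw":-1}]';python3 -m crank '[{"dp":[0,-0.064,0],"rot":[0.347,0,0],"claw":-0.5},{"dp":[0,-0.063,0.011],"rot":[0.347,0,0],"claw":-0.3},{"dp":[0,0,0],"rot":[0,0,0],"claw":-0.3},{"dp":[0,0,0],"rot":[0,0,0],"claw":-0.3}]'; python3 w.py w11
```

```text
t: 13.18
ee_pos: [0.4992, 0.0302, 0.204]
orientation: [16.3, 89.8, -156.9]
wrist_force: [0.2, 0.0, 1.1]
finger_gap: 0.0862
t: 13.68
ee_pos: [0.4885, 0.1227, 0.2044]
orientation: [61.1, 89.8, -132.1]
wrist_force: [-0.3, 0.5, 0.3]
finger_gap: 0.0553
```

View pics/w11.png

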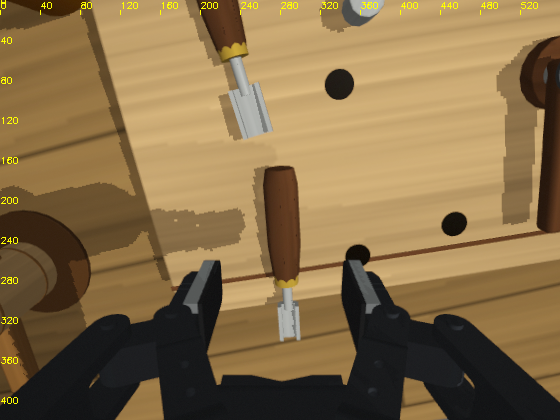

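Run:
```python
from h import *
s=load("w11.npz")
for n,a,b,c in [("A",(279.5,168),(287.5,280),(289,340)),("B",(222,0),(236,48),(257,134))]:
    q=unproj(s,[a,b,c],[.097,.092,.092]); d=q[1]-q[0]; print(n,q.round(4).tolist(),np.linalg.norm(d[:2]),np.degrees(np.arctan2(d[1],d[0])), "mid",((q[0]+q[1])/2)[:2].round(4))
    d=q[2]-q[0];print(np.degrees(np.arctan2(d[1],d[0])),np.linalg.norm(d[:2]))
```

```text
A [[0.5204, 0.1157, 0.097], [0.4292, 0.1307, 0.092], [0.3717, 0.1426, 0.092]] 0.09241379692906311 170.64493018561828 mid [0.4748 0.1232]
169.75713958917586 0.15109158587748742
B [[0.6318, 0.126, 0.097], [0.6037, 0.1253, 0.092], [0.5466, 0.1257, 0.092]] 0.02809062033204229 -178.49531851769737 mid [0.6178 0.1257]
-179.79866159919953 0.08522360651189632
```

```bash
python3 plan.py .4735 .1234 .099 -100 3
```

```text
at [0.4889 0.1223 0.2046] phi -103.3 d [-0.0154  0.0011 -0.1056] w [-3.34  0.08 -0.17] n 3
1 [0.047, 0.001, 0.007] [-0.037, 0.001, -0.002]
2 [0.047, 0.001, 0.007] [-0.037, 0.001, -0.002]
3 [0.047, 0.001, 0.007] [-0.037, 0.001, -0.002]
```

```bash
python3 -m crank '[{"dp":[0.047,0.001,0.007],"rot":[-0.037,0,-0.002],"claw":-0.3},{"dp":[0.047,0.001,0.007],"rot":[-0.037,0,-0.002],"claw":-0.3},{"dp":[0.047,0.001,0.007],"rot":[-0.037,0,0],"claw":-0.3},{"dp":[0,0,0],"rot":[0,0,0],"claw":0.2},{"dp":[0,0,0],"rot":[0,0,0],"claw":0.7},{"dp":[0,0,0],"rot":[0,0,0],"claw":0.7},{"dp":[0,0,0],"rot":[0,0,0],"claw":0.7},{"dp":[0,0,0],"rot":[0,0,0],"claw":0.7}]' 50; python3 w.py w12
```

```text
t: 14.72
ee_pos: [0.474, 0.1242, 0.1004]
orientation: [-159.5, 89.9, 10.4]
wrist_force: [0.2, -0.2, -1.8]
finger_gap: 0.0227
```

View pics/w12.png

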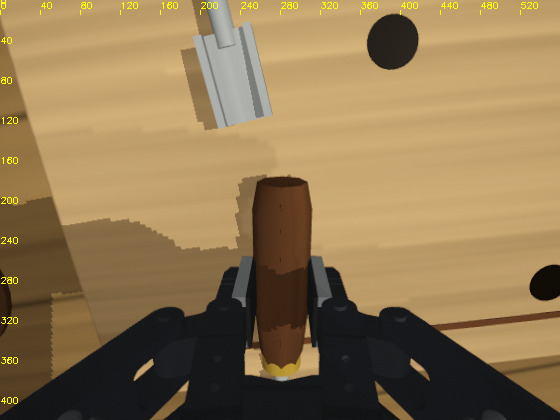

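```bash
python3 -m crank '[{"dp":[-0.04,0,0],"rot":[0,0,0],"claw":0.7},{"dp":[-0.06,0,0],"rot":[0,0,0],"claw":0.7},{"dp":[-0.04,0,0],"rot":[0,0,0],"claw":0.7},{"dp":[0,0,0],"rot":[0,0,0],"claw":0.7}]'; python3 plan.py .45 -.43 .19 -89.5
```

```text
t: 15.28
ee_pos: [0.4754, 0.1245, 0.2071]
orientation: [-162.1, 89.7, 7.8]
wrist_force: [0.9, -0.4, -0.6]
finger_gap: 0.0229
at [0.4754 0.1245 0.2071] phi -100.1 d [-0.0254 -0.5545 -0.0171] w [-10.59  -0.34   0.08] n 9
1 [0.002, 0.082, -0.011] [-0.039, -0.001, 0.0]
2 [0.002, 0.082, -0.009] [-0.039, -0.001, 0.0]
3 [0.002, 0.082, -0.007] [-0.039, -0.001, 0.0]
4 [0.002, 0.082, -0.006] [-0.039, -0.001, 0.0]
5 [0.002, 0.082, -0.004] [-0.039, -0.001, 0.0]
6 [0.002, 0.082, -0.002] [-0.039, -0.001, 0.0]
7 [0.003, 0.082, -0.001] [-0.039, -0.001, 0.0]
8 [0.003, 0.082, 0.001] [-0.039, -0.001, 0.0]
9 [0.003, 0.082, 0.003] [-0.039, -0.001, 0.0]
```

```bash
python3 -m crank '[{"dp":[0.002,0.082,-0.011],"rot":[-0.039,-0.001,0],"claw":0.7},{"dp":[0.002,0.082,-0.009],"rot":[-0.039,-0.001,0],"claw":0.7},{"dp":[0.002,0.082,-0.007],"rot":[-0.039,-0.001,0],"claw":0.7},{"dp":[0.002,0.082,-0.006],"rot":[-0.039,-0.001,0],"claw":0.7},{"dp":[0.002,0.082,-0.004],"rot":[-0.039,-0.001,0],"claw":0.7},{"dp":[0.002,0.082,-0.002],"rot":[-0.039,-0.001,0],"claw":0.7},{"dp":[0.003,0.082,-0.001],"rot":[-0.039,-0.001,0],"claw":0.7},{"dp":[0.003,0.082,0.001],"rot":[-0.039,-0.001,0],"claw":0.7}]';python3 -m crank '[{"dp":[0.003,0.07,0.003],"rot":[-0.039,-0.001,0],"claw":0.7},{"dp":[0,0,0],"rot":[0,0,0],"claw":0.7},{"dp":[0,0,0],"rot":[0,0,0],"claw":0.7}]';python3 w.py w13; python3 plan.py .45 -.43 .04 -89.5 3
```

```text
t: 16.27
ee_pos: [0.45, -0.3701, 0.1894]
orientation: [-24.0, 89.7, 155.3]
wrist_force: [1.5, 1.2, -1.2]
finger_gap: 0.023
t: 16.65
ee_pos: [0.4473, -0.4201, 0.1871]
orientation: [-29.9, 89.6, 150.5]
wrist_force: [0.0, 1.1, -1.0]
finger_gap: 0.0229
at [ 0.4475 -0.4195  0.1876] phi -89.6 d [ 0.0025 -0.0105 -0.1476] w [-0.06  0.34  0.18] n 3
1 [0.066, 0.005, -0.001] [-0.001, 0.004, 0.002]
2 [0.066, 0.005, -0.001] [-0.001, 0.004, 0.002]
3 [0.066, 0.005, -0.001] [-0.001, 0.004, 0.002]
```

View pics/w13.png

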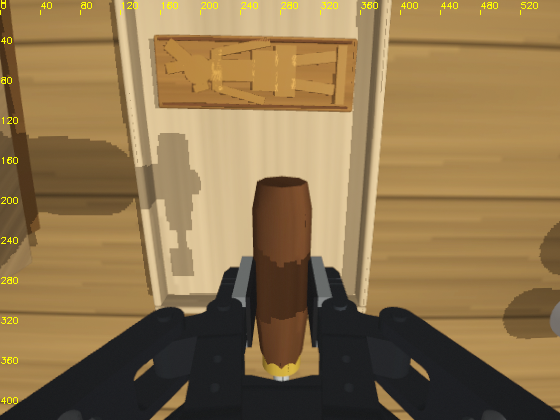

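```bash
python3 -m crank '[{"dp":[0.066,0.005,-0.002],"rot":[0,0.004,0.002],"claw":0.7},{"dp":[0.066,0.005,-0.002],"rot":[0,0.004,0.002],"claw":0.7},{"dp":[0.066,0.005,-0.002],"rot":[0,0.004,0.002],"claw":0.7},{"dp":[0.006,0,0],"rot":[0,0,0],"claw":0.7},{"dp":[0.005,0,0],"rot":[0,0,0],"claw":0.7},{"dp":[0,0,0],"rot":[0,0,0],"claw":0.7}]'; python3 -m crank '[{"dp":[0.003,0,0],"rot":[0,0,0],"claw":0.7},{"dp":[0,0,0],"rot":[0,0,0],"claw":0.7}]'
```

```text
t: 17.45
ee_pos: [0.4535, -0.4331, 0.034]
orientation: [129.5, 89.6, -50.0]
wrist_force: [-0.2, 0.2, -1.2]
finger_gap: 0.0228
t: 17.7
ee_pos: [0.4527, -0.4329, 0.0308]
orientation: [129.0, 89.7, -50.6]
wrist_force: [-0.1, 1.0, -0.9]
finger_gap: 0.023
```

```bash
python3 -m crank '[{"dp":[0.003,0,0],"rot":[0,0,0],"claw":0.7},{"dp":[0,0,0],"rot":[0,0,0],"claw":0.7},{"dp":[0,0,0],"rot":[0,0,0],"claw":0.2},{"dp":[0,0,0],"rot":[0,0,0],"claw":0.1},{"dp":[-0.03,0,0],"rot":[0,0,0],"claw":0.1},{"dp":[-0.07,0,0],"rot":[0,0,0],"claw":0},{"dp":[-0.08,0,0],"rot":[0,0,0],"claw":-0.3},{"dp":[-0.05,0,0],"rot":[0,0,0],"claw":-0.3}]';python3 -m crank '[{"dp":[0,0,0],"rot":[0,0,0],"claw":-0.3}]'; python3 w.py w14;  python3 plan.py .665 .126 .22 -89.5
```

```text
t: 18.7
ee_pos: [0.4527, -0.4329, 0.2032]
orientation: [129.0, 89.6, -50.6]
wrist_force: [0.1, -1.5, -0.7]
finger_gap: 0.0553
t: 18.82
ee_pos: [0.4536, -0.434, 0.2039]
orientation: [129.3, 89.4, -50.3]
wrist_force: [-0.2, -0.4, 0.0]
finger_gap: 0.0555
at [ 0.4526 -0.4328  0.2015] phi -89.6 d [0.2124 0.5588 0.0185] w [-0.07 -0.23 -0.29] n 10
1 [-0.003, -0.074, -0.029] [-0.0, -0.001, -0.001]
2 [-0.003, -0.074, -0.029] [-0.0, -0.001, -0.001]
3 [-0.003, -0.074, -0.029] [-0.0, -0.001, -0.001]
4 [-0.003, -0.074, -0.029] [-0.0, -0.001, -0.001]
5 [-0.003, -0.074, -0.029] [-0.0, -0.001, -0.001]
6 [-0.003, -0.074, -0.029] [-0.0, -0.001, -0.001]
7 [-0.003, -0.074, -0.029] [-0.0, -0.001, -0.001]
8 [-0.003, -0.074, -0.029] [-0.0, -0.001, -0.001]
9 [-0.003, -0.074, -0.029] [-0.0, -0.001, -0.001]
10 [-0.002, -0.074, -0.029] [-0.0, -0.001, -0.001]
```

View pics/w14.png

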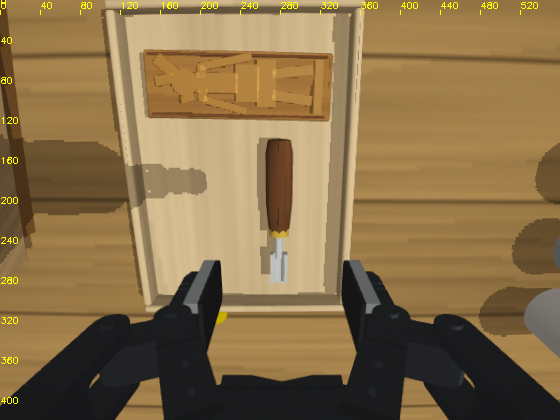

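Panel and gouge A are flat in the tray. On to gouge B; the mug is well clear of the path.

```bash
python3 -m crank '[{"dp":[-0.003,-0.074,-0.029],"rot":[0,0,0],"claw":-0.3},{"dp":[-0.003,-0.074,-0.029],"rot":[0,0,0],"claw":-0.3},{"dp":[-0.003,-0.074,-0.029],"rot":[0,0,0],"claw":-0.3},{"dp":[-0.003,-0.074,-0.029],"rot":[0,0,0],"claw":-0.3},{"dp":[-0.003,-0.074,-0.029],"rot":[0,0,0],"claw":-0.3},{"dp":[-0.003,-0.074,-0.029],"rot":[0,0,0],"claw":-0.3},{"dp":[-0.003,-0.074,-0.029],"rot":[0,0,0],"claw":-0.3},{"dp":[-0.003,-0.074,-0.029],"rot":[0,0,0],"claw":-0.3}]';python3 -m crank '[{"dp":[-0.003,-0.074,-0.029],"rot":[0,0,0],"claw":-0.3},{"dp":[-0.003,-0.074,-0.029],"rot":[0,0,0],"claw":-0.3},{"dp":[0,0,0],"rot":[0,0,0],"claw":-0.3},{"dp":[0,0,0],"rot":[0,0,0],"claw":-0.3}]'; python3 w.py w15
```

```text
t: 19.88
ee_pos: [0.6219, 0.0152, 0.2151]
orientation: [57.2, 89.8, -122.3]
wrist_force: [0.6, -1.0, -0.8]
finger_gap: 0.0554
t: 20.38
ee_pos: [0.6641, 0.1243, 0.2195]
orientation: [64.0, 89.8, -115.5]
wrist_force: [-0.7, 0.2, -0.3]
finger_gap: 0.0555
```

View pics/w15.png

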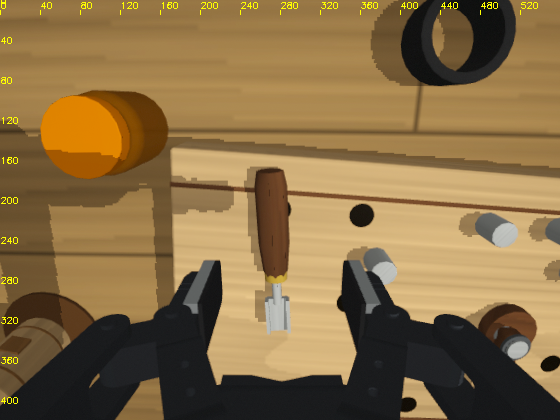

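```bash
python3 - <<'E'
from h import *
s=load("w15.npz")
q=unproj(s,[(269,169),(276,275),(278,331)],[.097,.092,.092]); d=q[1]-q[0]; print(q.round(4).tolist(),np.linalg.norm(d[:2]),np.degrees(np.arctan2(d[1],d[0])), "mid",((q[0]+q[1])/2)[:2].round(4))
d=q[2]-q[0];print(np.degrees(np.arctan2(d[1],d[0])),np.linalg.norm(d[:2]))
E
python3 plan.py .644 .1275 .1 -91.5 3
```

```text
[[0.6928, 0.1329, 0.097], [0.6005, 0.1273, 0.092], [0.5434, 0.1253, 0.092]] 0.09242139561250375 -176.55996011160246 mid [0.6467 0.1301]
-177.10692920424663 0.14963588970966799
at [0.6641 0.1236 0.2199] phi -89.6 d [-0.0201  0.0039 -0.1199] w [ 1.91  0.07 -0.19] n 3
1 [0.053, -0.002, 0.009] [0.021, 0.001, -0.002]
2 [0.053, -0.002, 0.009] [0.021, 0.001, -0.002]
3 [0.053, -0.002, 0.009] [0.021, 0.001, -0.002]
```

```bash
python3 -m crank '[{"dp":[0.053,-0.003,0.008],"rot":[-0.029,0,-0.002],"claw":-0.3},{"dp":[0.053,-0.003,0.008],"rot":[-0.029,0,-0.002],"claw":-0.3},{"dp":[0.053,-0.003,0.008],"rot":[-0.029,0,0],"claw":-0.3},{"dp":[0,0,0],"rot":[0,0,0],"claw":0.2},{"dp":[0,0,0],"rot":[0,0,0],"claw":0.7},{"dp":[0,0,0],"rot":[0,0,0],"claw":0.7},{"dp":[0,0,0],"rot":[0,0,0],"claw":0.7},{"dp":[0,0,0],"rot":[0,0,0],"claw":0.7}]' 50; python3 w.py w16
```

```text
t: 21.42
ee_pos: [0.6479, 0.1308, 0.1031]
orientation: [171.7, 89.8, -5.3]
wrist_force: [-0.7, 0.8, 0.2]
finger_gap: 0.0227
```

View pics/w16.png

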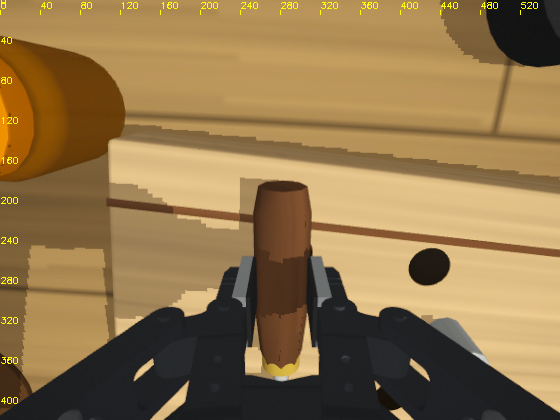

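```bash
python3 -m crank '[{"dp":[-0.04,0,0],"rot":[0,0,0],"claw":0.7},{"dp":[-0.06,0,0],"rot":[0,0,0],"claw":0.7},{"dp":[-0.04,0,0],"rot":[0,0,0],"claw":0.7},{"dp":[0,0,0],"rot":[0,0,0],"claw":0.7}]'; python3 plan.py .453 -.347 .19 -89.5
```

```text
t: 21.98
ee_pos: [0.6492, 0.1311, 0.2104]
orientation: [177.8, 89.5, 0.9]
wrist_force: [-0.6, 0.8, -1.2]
finger_gap: 0.0227
at [0.6492 0.1311 0.2104] phi -86.9 d [-0.1962 -0.4781 -0.0204] w [ 2.55 -0.46 -0.01] n 9
1 [0.003, 0.069, 0.033] [0.009, -0.002, -0.0]
2 [0.003, 0.069, 0.032] [0.009, -0.002, -0.0]
3 [0.003, 0.07, 0.032] [0.009, -0.002, -0.0]
4 [0.003, 0.07, 0.032] [0.009, -0.002, -0.0]
5 [0.003, 0.07, 0.031] [0.009, -0.002, -0.0]
6 [0.003, 0.07, 0.031] [0.009, -0.002, -0.0]
7 [0.003, 0.07, 0.031] [0.009, -0.002, -0.0]
8 [0.003, 0.07, 0.03] [0.009, -0.002, -0.0]
9 [0.003, 0.07, 0.03] [0.009, -0.002, -0.0]
```

```bash
python3 -m crank '[{"dp":[0.003,0.069,0.033],"rot":[0.009,-0.002,0],"claw":0.7},{"dp":[0.003,0.069,0.032],"rot":[0.009,-0.002,0],"claw":0.7},{"dp":[0.003,0.07,0.032],"rot":[0.009,-0.002,0],"claw":0.7},{"dp":[0.003,0.07,0.032],"rot":[0.009,-0.002,0],"claw":0.7},{"dp":[0.003,0.07,0.031],"rot":[0.009,-0.002,0],"claw":0.7},{"dp":[0.003,0.07,0.031],"rot":[0.009,-0.002,0],"claw":0.7},{"dp":[0.003,0.07,0.031],"rot":[0.009,-0.002,0],"claw":0.7},{"dp":[0.003,0.07,0.03],"rot":[0.009,-0.002,0],"claw":0.7}]';python3 -m crank '[{"dp":[0.003,0.07,0.03],"rot":[0.009,-0.002,0],"claw":0.7},{"dp":[0,0,0],"rot":[0,0,0],"claw":0.7},{"dp":[0,0,0],"rot":[0,0,0],"claw":0.7}]';python3 w.py w17; python3 plan.py .453 -.347 .036 -89.5 3
```

```text
t: 22.98
ee_pos: [0.4719, -0.2953, 0.1883]
orientation: [-6.2, 89.5, 174.7]
wrist_force: [0.9, -0.3, -0.8]
finger_gap: 0.0231
t: 23.35
ee_pos: [0.4511, -0.3464, 0.1865]
orientation: [-10.3, 89.5, 170.2]
wrist_force: [-0.2, 0.9, -0.6]
finger_gap: 0.0225
at [ 0.4515 -0.3459  0.1867] phi -89.4 d [ 0.0015 -0.0011 -0.1507] w [0.12 0.5  0.08] n 3
1 [0.067, 0.001, -0.001] [0.001, 0.006, 0.001]
2 [0.067, 0.001, -0.001] [0.001, 0.006, 0.001]
3 [0.067, 0.001, -0.001] [0.001, 0.006, 0.001]
```

View pics/w17.png

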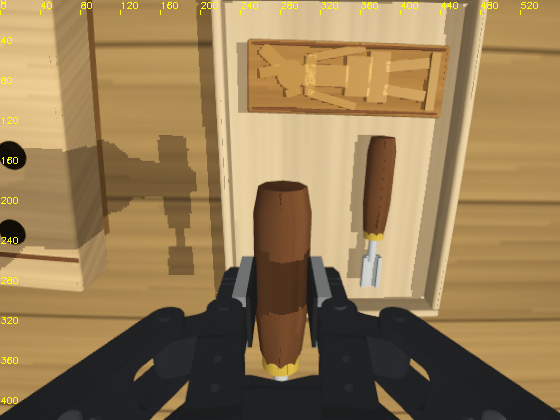

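```bash
python3 -m crank '[{"dp":[0.067,0.002,-0.002],"rot":[0,0.006,0],"claw":0.7},{"dp":[0.067,0.002,-0.002],"rot":[0,0.006,0],"claw":0.7},{"dp":[0.067,0.002,-0.001],"rot":[0,0.006,0],"claw":0.7},{"dp":[0.004,0,0],"rot":[0,0,0],"claw":0.7},{"dp":[0,0,0],"rot":[0,0,0],"claw":0.7}]'; python3 -m crank '[{"dp":[0.003,0,0],"rot":[0,0,0],"claw":0.7},{"dp":[0,0,0],"rot":[0,0,0],"claw":0.7}]'
```

```text
t: 24.02
ee_pos: [0.4554, -0.3506, 0.0343]
orientation: [-172.8, 89.9, 7.9]
wrist_force: [0.5, 1.1, 0.4]
finger_gap: 0.0232
t: 24.28
ee_pos: [0.4556, -0.352, 0.0329]
orientation: [149.4, 89.8, -29.9]
wrist_force: [-0.4, -0.1, -1.3]
finger_gap: 0.0228
```

```bash
python3 -m crank '[{"dp":[0.003,0,0],"rot":[0,0,0],"claw":0.7},{"dp":[0,0,0],"rot":[0,0,0],"claw":0.7},{"dp":[0,0,0],"rot":[0,0,0],"claw":0.2},{"dp":[0,0,0],"rot":[0,0,0],"claw":0.15},{"dp":[-0.03,0,0],"rot":[0,0,0],"claw":0.15},{"dp":[-0.07,0,0],"rot":[0,0,0],"claw":0},{"dp":[-0.08,0,0],"rot":[0,0,0],"claw":-0.3},{"dp":[-0.06,0,0],"rot":[0,0,0],"claw":-0.3}]';python3 -m crank '[{"dp":[0,0,0],"rot":[0,0,0],"claw":-0.3}]'; python3 w.py w18;  python3 plan.py .40 .425 .25 -101
```

```text
t: 25.28
ee_pos: [0.4549, -0.352, 0.212]
orientation: [148.6, 89.8, -30.7]
wrist_force: [0.9, -1.6, 0.4]
finger_gap: 0.0556
t: 25.4
ee_pos: [0.4567, -0.3536, 0.2137]
orientation: [140.0, 89.4, -39.4]
wrist_force: [0.3, -0.6, -0.8]
finger_gap: 0.0557
at [ 0.4554 -0.3525  0.2112] phi -89.4 d [-0.0554  0.7775  0.0388] w [11.61 -0.29 -0.17] n 13
1 [-0.004, -0.08, 0.005] [0.03, -0.001, -0.0]
2 [-0.004, -0.08, 0.006] [0.03, -0.001, -0.0]
3 [-0.004, -0.08, 0.007] [0.03, -0.001, -0.0]
4 [-0.004, -0.079, 0.009] [0.03, -0.001, -0.0]
5 [-0.004, -0.079, 0.01] [0.03, -0.001, -0.0]
6 [-0.004, -0.079, 0.011] [0.03, -0.001, -0.0]
7 [-0.004, -0.079, 0.012] [0.03, -0.001, -0.0]
8 [-0.004, -0.079, 0.013] [0.03, -0.001, -0.0]
9 [-0.004, -0.079, 0.015] [0.03, -0.001, -0.0]
10 [-0.004, -0.078, 0.016] [0.03, -0.001, -0.0]
11 [-0.004, -0.078, 0.017] [0.03, -0.001, -0.0]
12 [-0.004, -0.078, 0.018] [0.03, -0.001, -0.0]
13 [-0.004, -0.078, 0.02] [0.03, -0.001, -0.0]
```

View pics/w18.png

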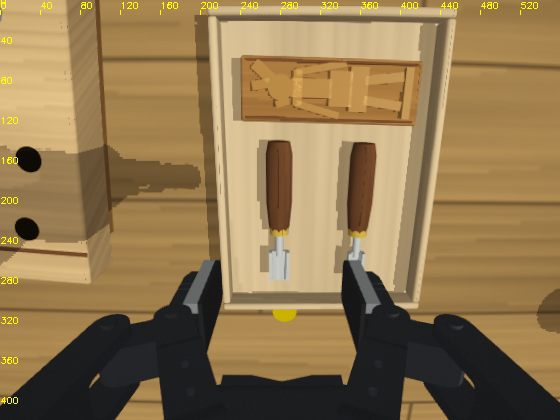

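Panel and both gouges are in the tray. I'll move to the large mallet next, with jaws across the handle at phi=79.

```bash
python3 plan.py .37 .43 .25 79
```

```text
at [ 0.4554 -0.3525  0.2112] phi -89.4 d [-0.0854  0.7825  0.0388] w [-168.39    0.25   -0.42] n 17
1 [-0.003, -0.061, 0.006] [-0.33, 0.0, -0.001]
2 [-0.003, -0.062, -0.005] [-0.33, 0.0, -0.001]
3 [-0.003, -0.06, -0.015] [-0.33, 0.0, -0.001]
4 [-0.003, -0.056, -0.025] [-0.33, 0.0, -0.001]
5 [-0.003, -0.051, -0.035] [-0.33, 0.0, -0.001]
6 [-0.003, -0.044, -0.043] [-0.33, 0.0, -0.001]
7 [-0.003, -0.036, -0.05] [-0.33, 0.0, -0.001]
8 [-0.003, -0.027, -0.055] [-0.33, 0.0, -0.001]
9 [-0.003, -0.017, -0.059] [-0.33, 0.0, -0.001]
10 [-0.003, -0.007, -0.061] [-0.33, 0.0, -0.001]
11 [-0.003, 0.004, -0.062] [-0.33, 0.0, -0.001]
12 [-0.003, 0.014, -0.06] [-0.33, 0.0, -0.001]
13 [-0.003, 0.024, -0.057] [-0.33, 0.0, -0.001]
14 [-0.003, 0.034, -0.052] [-0.33, 0.0, -0.001]
15 [-0.003, 0.042, -0.045] [-0.33, 0.0, -0.001]
16 [-0.003, 0.049, -0.037] [-0.33, 0.0, -0.001]
17 [-0.003, 0.055, -0.028] [-0.33, 0.0, -0.001]
```

```bash
python3 -m crank '[{"dp":[-0.003,-0.061,0.006],"rot":[-0.33,0,0],"claw":-0.3},{"dp":[-0.003,-0.062,-0.005],"rot":[-0.33,0,0],"claw":-0.3},{"dp":[-0.003,-0.06,-0.015],"rot":[-0.33,0,0],"claw":-0.3},{"dp":[-0.003,-0.056,-0.025],"rot":[-0.33,0,0],"claw":-0.3},{"dp":[-0.003,-0.051,-0.035],"rot":[-0.33,0,0],"claw":-0.3},{"dp":[-0.003,-0.044,-0.043],"rot":[-0.33,0,0],"claw":-0.3},{"dp":[-0.003,-0.036,-0.05],"rot":[-0.33,0,0],"claw":-0.3},{"dp":[-0.003,-0.027,-0.055],"rot":[-0.33,0,0],"claw":-0.3}]';python3 -m crank '[{"dp":[-0.003,-0.017,-0.059],"rot":[-0.33,0,0],"claw":-0.3},{"dp":[-0.003,-0.007,-0.061],"rot":[-0.33,0,0],"claw":-0.3},{"dp":[-0.003,0.004,-0.062],"rot":[-0.33,0,0],"claw":-0.3},{"dp":[-0.003,0.014,-0.06],"rot":[-0.33,0,0],"claw":-0.3},{"dp":[-0.003,0.024,-0.057],"rot":[-0.33,0,0],"claw":-0.3},{"dp":[-0.003,0.034,-0.052],"rot":[-0.33,0,0],"claw":-0.3},{"dp":[-0.003,0.042,-0.045],"rot":[-0.33,0,0],"claw":-0.3},{"dp":[-0.003,0.049,-0.037],"rot":[-0.33,0,0],"claw":-0.3}]';python3 -m crank '[{"dp":[-0.003,0.055,-0.028],"rot":[-0.33,0,0],"claw":-0.3},{"dp":[0,0,0],"rot":[0,0,0],"claw":-0.3},{"dp":[0,0,0],"rot":[0,0,0],"claw":-0.3}]'; python3 w.py w19
```

```text
t: 26.45
ee_pos: [0.4143, 0.0175, 0.2257]
orientation: [-70.3, 89.9, -170.2]
wrist_force: [1.0, 0.3, -0.2]
finger_gap: 0.0555
t: 27.45
ee_pos: [0.3747, 0.3847, 0.2428]
orientation: [-83.6, 89.8, -104.2]
wrist_force: [0.7, 0.8, 0.0]
finger_gap: 0.0556
t: 27.82
ee_pos: [0.3703, 0.4287, 0.2453]
orientation: [-87.4, 89.8, -98.5]
wrist_force: [0.1, -0.7, -0.7]
finger_gap: 0.0554
```

View pics/w19.png

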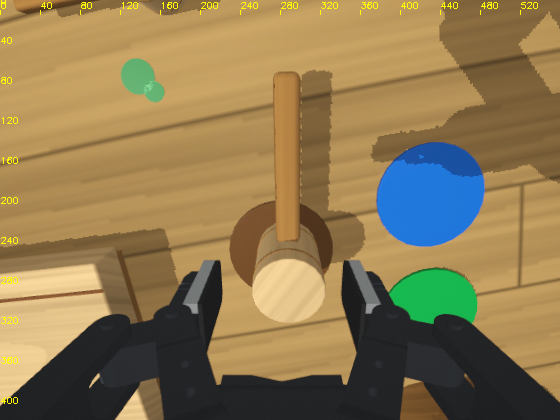

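Run:
```python
from h import *
s=load("w19.npz")
q=unproj(s,[(286.5,72),(287.5,225),(288,290)],[.068,.068,.106]); print(q.round(4).tolist())
d=q[1]-q[0]; print(np.degrees(np.arctan2(d[1],d[0]))); d=q[2]-q[0]; print(np.degrees(np.arctan2(d[1],d[0])),np.linalg.norm(d[:2]))
# pad ellipse
im=s['image']; crop(s,210,180,140,150,5,"pics/pad.png")
```

```text
[[0.2726, 0.4513, 0.068], [0.4085, 0.4262, 0.068], [0.4561, 0.4171, 0.106]]
-10.473787251532466
-10.585402259635979 0.18667743306704945
```

View pics/pad.png

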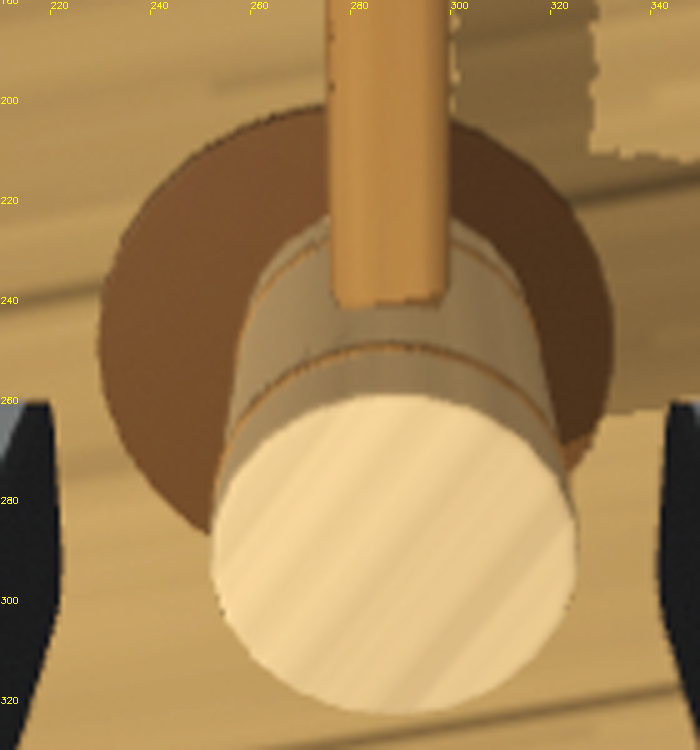

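```bash
python3 - <<'E'
from h import *
from scipy.optimize import least_squares
s=load("w19.npz")
q=unproj(s,[(229.5,247),(332,247),(275,200.5),(245,278),(233,227),(247,211),(260,203.5),(311,210),(325,226),(324,272)],.006)[:,:2]
r=least_squares(lambda p:np.hypot(*(q-p[:2]).T)-.062,[.45,.41]); print(r.x,(r.fun*1e3).round(1))
E
python3 plan.py .3788 .4306 .09 79.5 3
```

```text
[0.46071671 0.40867026] [-1.3 -0.7 -0.8 -4.   0.3 -0.3 -0.1 -1.3 -2.1 -1.2]
at [0.3705 0.4284 0.2456] phi 78.8 d [ 0.0083  0.0022 -0.1556] w [-0.68  0.03  0.19] n 3
1 [0.069, 0.002, 0.003] [-0.008, 0.0, 0.002]
2 [0.069, 0.002, 0.003] [-0.008, 0.0, 0.002]
3 [0.069, 0.002, 0.003] [-0.008, 0.0, 0.002]
```

```bash
python3 -m crank '[{"dp":[0.069,0.002,0.003],"rot":[-0.008,0,0.002],"claw":-0.3},{"dp":[0.069,0.002,0.003],"rot":[-0.008,0,0.002],"claw":-0.3},{"dp":[0.069,0.002,0.003],"rot":[-0.008,0,0.002],"claw":-0.3},{"dp":[0.025,0,0],"rot":[0,0,0],"claw":-0.3},{"dp":[0.023,0,0],"rot":[0,0,0],"claw":-0.3},{"dp":[0,0,0],"rot":[0,0,0],"claw":-0.3}]';python3 w.py w20;  python3 plan.py .3788 .4306 .054 79.5
```

```text
t: 28.62
ee_pos: [0.3787, 0.4319, 0.055]
orientation: [50.7, 89.9, 40.3]
wrist_force: [0.3, -0.3, -0.5]
finger_gap: 0.0557
at [0.3793 0.4327 0.0559] phi 79.6 d [-0.0005 -0.0021 -0.0019] w [ 0.07  0.11 -0.14] n 1
1 [0.003, -0.003, -0.0] [0.002, 0.004, -0.005]
```

View pics/w20.png

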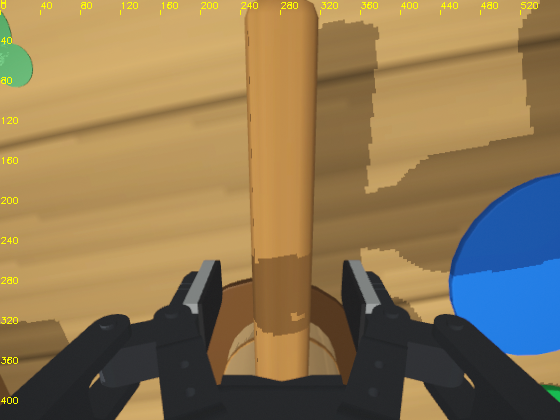

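Aligned with the handle. I'll grip at 120 N.

```bash
python3 -m crank '[{"dp":[0,0,0],"rot":[0,0,0],"claw":0.2},{"dp":[0,0,0],"rot":[0,0,0],"claw":1},{"dp":[0,0,0],"rot":[0,0,0],"claw":1},{"dp":[0,0,0],"rot":[0,0,0],"claw":1},{"dp":[0,0,0],"rot":[0,0,0],"claw":1},{"dp":[0,0,0],"rot":[0,0,0],"claw":1}]' 120; python3 -c "
from h import *; print(Tt().round(4))
from cell import arm; o=arm.observe(); print(o['finger_gap'],o['wrist_force'],o['qpos'].round(1))"
python3 -m crank '[{"dp":[-0.02,0,0],"rot":[0,0,0],"claw":1},{"dp":[-0.04,0,0],"rot":[0,0,0],"claw":1},{"dp":[-0.06,0,0],"rot":[0,0,0],"claw":1},{"dp":[-0.06,0,0],"rot":[0,0,0],"claw":1},{"dp":[0,0,0],"rot":[0,0,0],"claw":1},{"dp":[0,0,0],"rot":[0,0,0],"claw":1}]' 120; python3 w.py w21
python3 - <<'E'
from h import *
s=snap("side"); save(s,"side2.npz"); crop(s,220,180,220,190,3,"pics/si2.png")
s=snap("scene"); save(s,"scene2.npz"); crop(s,300,100,180,150,4,"pics/sc2.png")
E
```

```text
t: 29.42
ee_pos: [0.3796, 0.4336, 0.0572]
orientation: [48.6, 89.7, 38.3]
wrist_force: [-1.3, -1.7, 6.3]
finger_gap: 0.022
[[ 0.0042  0.1796  0.9837  0.3796]
 [ 0.0033  0.9837 -0.1796  0.4336]
 [-1.      0.004   0.0035  0.0572]
 [ 0.      0.      0.      1.    ]]
0.021957331093679755 [-1.29563356 -1.71488325  6.3410739 ] [ 41.9  31.6  99.9  -0.   48.2 -37.7]
t: 30.18
ee_pos: [0.378, 0.4324, 0.1906]
orientation: [57.9, 89.9, 47.6]
wrist_force: [-0.5, 0.2, -3.8]
finger_gap: 0.0218
```

View pics/w21.png

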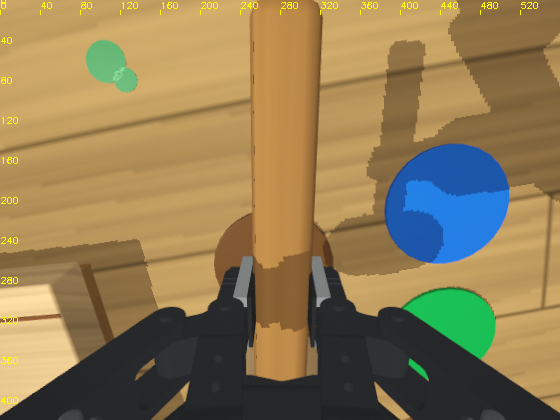

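View pics/si2.png

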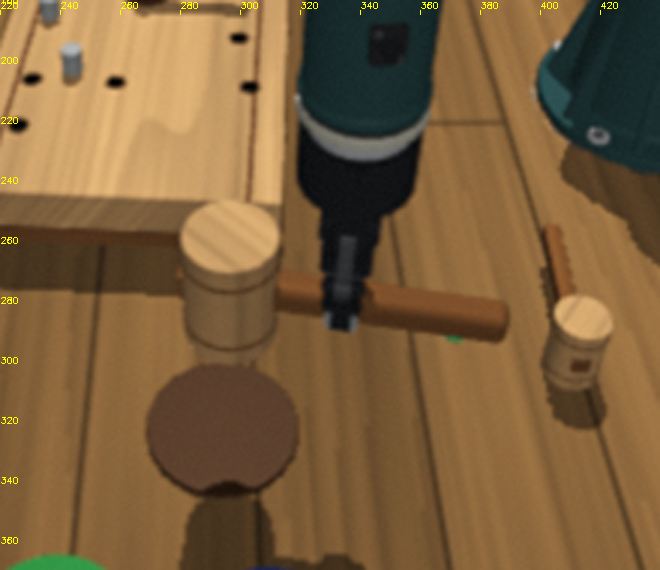

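View pics/sc2.png

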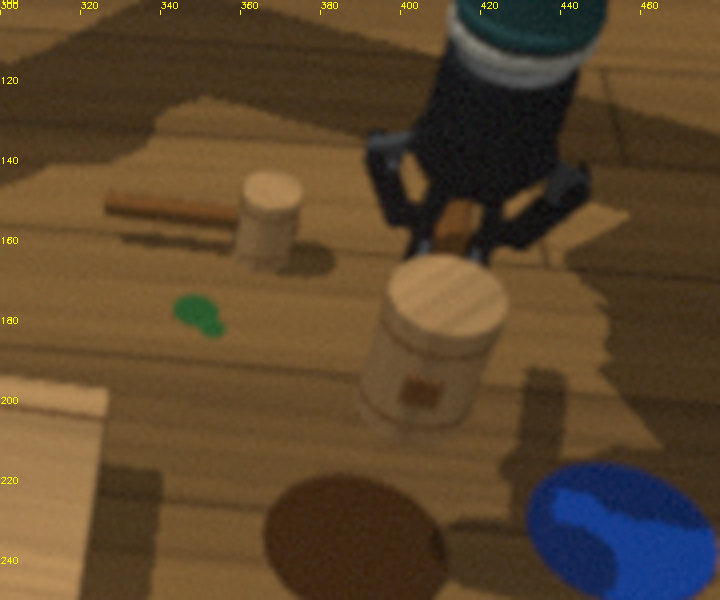

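```bash
python3 - <<'E'
from h import *
B=Tp([.5427,.0140,0],-.0661)
for i,(d,yaw) in enumerate([((105,-125),5),((105,-60),-10.4),((66,-152),5),((66,32),-10.4)],1):
    p=ap(B,[[d[0]/1e3,d[1]/1e3,.08]])[0]; u=np.array([np.cos(np.radians(yaw)),np.sin(np.radians(yaw)),0]); print(i,p.round(4),"tcp",(p-.072*u).round(4))
s=load("scene2.npz"); print("head top", unproj(s,(411.5,174),.1906-.051+.1), Tt().round(4)[:3])
E
python3 plan.py .533 .053 .21 79.6
```

```text
1 [ 0.6392 -0.1177  0.08  ] tcp [ 0.5675 -0.1239  0.08  ]
2 [ 0.6435 -0.0528  0.08  ] tcp [ 0.5727 -0.0398  0.08  ]
3 [ 0.5985 -0.142   0.08  ] tcp [ 0.5268 -0.1483  0.08  ]
4 [0.6107 0.0416 0.08  ] tcp [0.5399 0.0546 0.08  ]
head top [[0.46114687 0.41449886 0.2396    ]] [[-2.000e-04  1.800e-01  9.837e-01  3.776e-01]
 [ 0.000e+00  9.837e-01 -1.800e-01  4.320e-01]
 [-1.000e+00 -0.000e+00 -2.000e-04  1.892e-01]]
at [0.3776 0.432  0.1892] phi 79.6 d [ 0.1554 -0.379   0.0208] w [ 0.03 -0.01  0.  ] n 7
1 [-0.004, -0.066, 0.042] [0.0, -0.0, 0.0]
2 [-0.004, -0.066, 0.042] [0.0, -0.0, 0.0]
3 [-0.004, -0.066, 0.042] [0.0, -0.0, 0.0]
4 [-0.004, -0.066, 0.042] [0.0, -0.0, 0.0]
5 [-0.004, -0.066, 0.042] [0.0, -0.0, 0.0]
6 [-0.004, -0.066, 0.042] [0.0, -0.0, 0.0]
7 [-0.004, -0.066, 0.042] [0.0, -0.0, 0.0]
```

```bash
python3 -m crank '[{"dp":[-0.004,-0.065,0.043],"rot":[0,0,0],"claw":1},{"dp":[-0.004,-0.065,0.043],"rot":[0,0,0],"claw":1},{"dp":[-0.004,-0.065,0.043],"rot":[0,0,0],"claw":1},{"dp":[-0.002,-0.065,0.043],"rot":[0,0,0],"claw":1},{"dp":[0,-0.065,0.043],"rot":[0,0,0],"claw":1},{"dp":[0,-0.065,0.043],"rot":[0,0,0],"claw":1},{"dp":[0,-0.065,0.043],"rot":[0,0,0],"claw":1},{"dp":[0,0,0],"rot":[0,0,0],"claw":1}]' 120
python3 -m crank '[{"dp":[0,0,0],"rot":[0,0,0],"claw":1}]'
python3 - <<'E'
from h import *
print(Tt().round(4))
s=snap("side"); save(s,"side3.npz"); crop(s,200,110,180,150,4,"pics/si3.png")
s=snap("scene"); save(s,"scene3.npz"); crop(s,140,140,200,150,4,"pics/sc3.png")
E
```

```text
t: 31.32
ee_pos: [0.5407, 0.0526, 0.1997]
orientation: [37.3, 89.9, 26.7]
wrist_force: [-0.4, 0.5, -3.5]
finger_gap: 0.0217
t: 31.45
ee_pos: [0.5383, 0.0565, 0.1996]
orientation: [111.9, 89.8, 101.4]
wrist_force: [-0.7, -0.4, -3.6]
finger_gap: 0.0218
[[-6.000e-04  1.812e-01  9.834e-01  5.383e-01]
 [ 2.900e-03  9.834e-01 -1.812e-01  5.650e-02]
 [-1.000e+00  2.800e-03 -1.100e-03  1.996e-01]
 [ 0.000e+00  0.000e+00  0.000e+00  1.000e+00]]
```

View pics/si3.png

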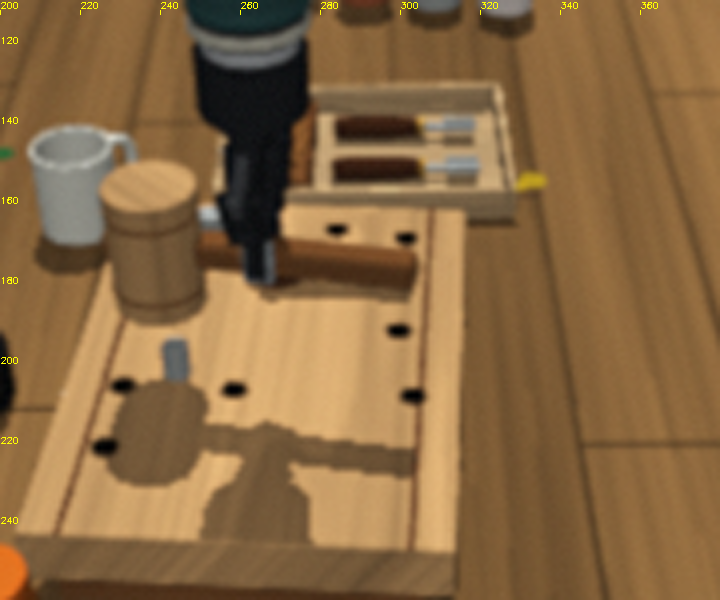

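View pics/sc3.png

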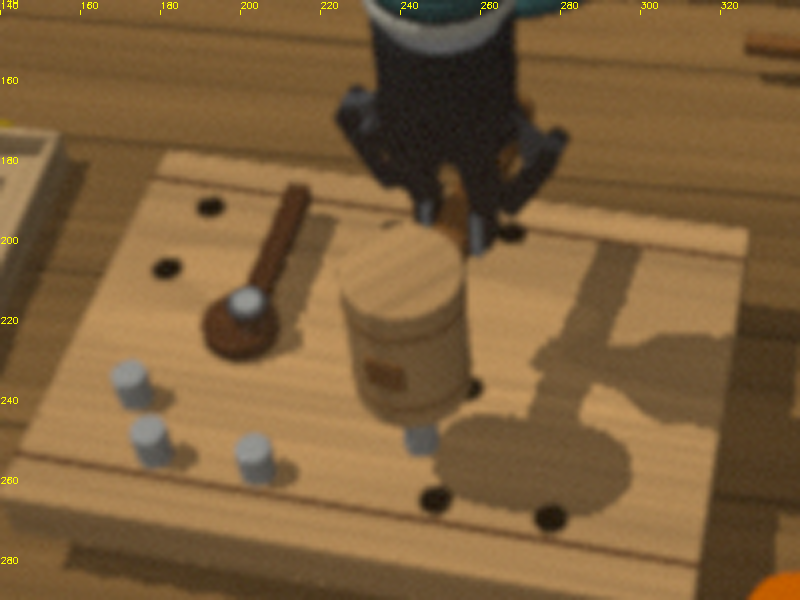

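```bash
python3 -m crank '[{"dp":[0.03,0,0],"rot":[0,0,0],"claw":1},{"dp":[0.02,0,0],"rot":[0,0,0],"claw":1},{"dp":[0.015,0,0],"rot":[0,0,0],"claw":1},{"dp":[0,0,0],"rot":[0,0,0],"claw":1}]'; python3 -m crank '[{"dp":[0.012,0,0],"rot":[0,0,0],"claw":1},{"dp":[0.01,0,0],"rot":[0,0,0],"claw":1},{"dp":[0,0,0],"rot":[0,0,0],"claw":1}]'
```

```text
t: 32.05
ee_pos: [0.5391, 0.0573, 0.1516]
orientation: [67.2, 89.8, 56.9]
wrist_force: [0.8, -0.2, -3.6]
finger_gap: 0.022
t: 32.42
ee_pos: [0.5404, 0.0569, 0.136]
orientation: [41.6, 89.7, 31.3]
wrist_force: [-0.3, 1.6, -0.8]
finger_gap: 0.0218
```

```bash
python3 -m crank '[{"dp":[0.005,0,0],"rot":[0,0,0],"claw":1},{"dp":[0.003,0,0],"rot":[0,0,0],"claw":1},{"dp":[0,0,0],"rot":[0,0,0],"claw":1}]'; python3 -m crank '[{"dp":[0.004,0,0],"rot":[0,0,0],"claw":1},{"dp":[0,0,0],"rot":[0,0,0],"claw":1}]';python3 - <<'E'
from h import *
print(Tt().round(4))
s=snap("side"); save(s,"side4.npz"); crop(s,200,140,130,110,5,"pics/si4.png")
s=snap("scene"); save(s,"scene4.npz"); crop(s,190,180,100,100,6,"pics/sc4.png")
E
```

```text
t: 32.8
ee_pos: [0.5403, 0.0569, 0.1311]
orientation: [40.4, 89.7, 30.0]
wrist_force: [-4.4, 2.0, 11.2]
finger_gap: 0.0219
t: 33.05
ee_pos: [0.5397, 0.0571, 0.1303]
orientation: [39.5, 89.7, 29.1]
wrist_force: [-13.2, 2.9, 33.8]
finger_gap: 0.0223
[[ 0.0046  0.1797  0.9837  0.5397]
 [ 0.0026  0.9837 -0.1797  0.0571]
 [-1.      0.0033  0.004   0.1303]
 [ 0.      0.      0.      1.    ]]
```

View pics/si4.png

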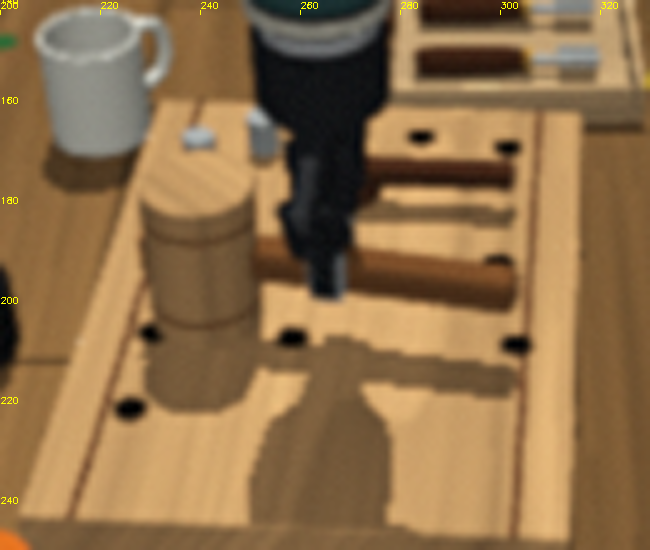

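View pics/sc4.png

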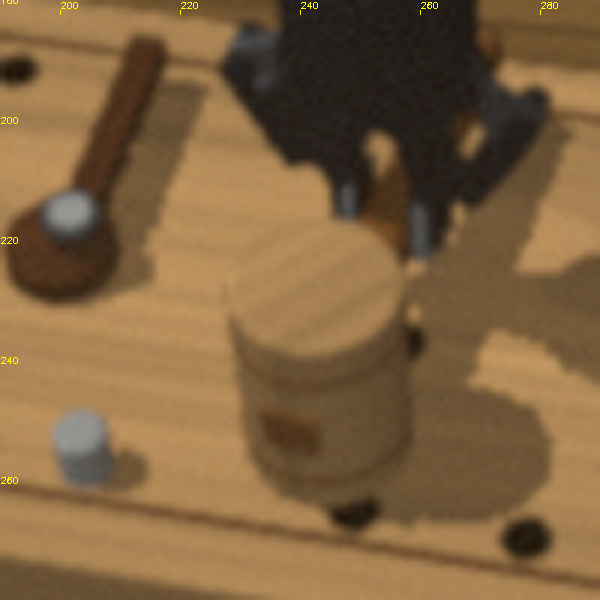

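```bash
python3 -m crank '[{"dp":[-0.04,0,0],"rot":[0,0,0],"claw":1},{"dp":[-0.05,0,0],"rot":[0,0,0],"claw":1},{"dp":[0,-0.06,0.033],"rot":[0,0,0],"claw":1},{"dp":[0,-0.06,0.033],"rot":[0,0,0],"claw":1},{"dp":[0,0,0],"rot":[0,0,0],"claw":1},{"dp":[0,0,0],"rot":[0,0,0],"claw":1}]'; python3 plan.py .5727 -.0398 .135 79.6;python3 - <<'E'
from h import *
s=snap("side"); save(s,"side5.npz"); crop(s,200,140,130,110,5,"pics/si5.png")
s=snap("scene"); save(s,"scene5.npz"); crop(s,160,160,130,120,6,"pics/sc5.png")
E
```

```text
t: 33.9
ee_pos: [0.5712, -0.0409, 0.1933]
orientation: [82.9, 89.8, 72.5]
wrist_force: [0.2, 0.9, -3.6]
finger_gap: 0.0215
at [ 0.5712 -0.0409  0.1933] phi 79.6 d [ 0.0015  0.0011 -0.0583] w [-0.03  0.02 -0.18] n 1
1 [0.078, 0.002, 0.002] [-0.001, 0.001, -0.006]
```

View pics/sc5.png

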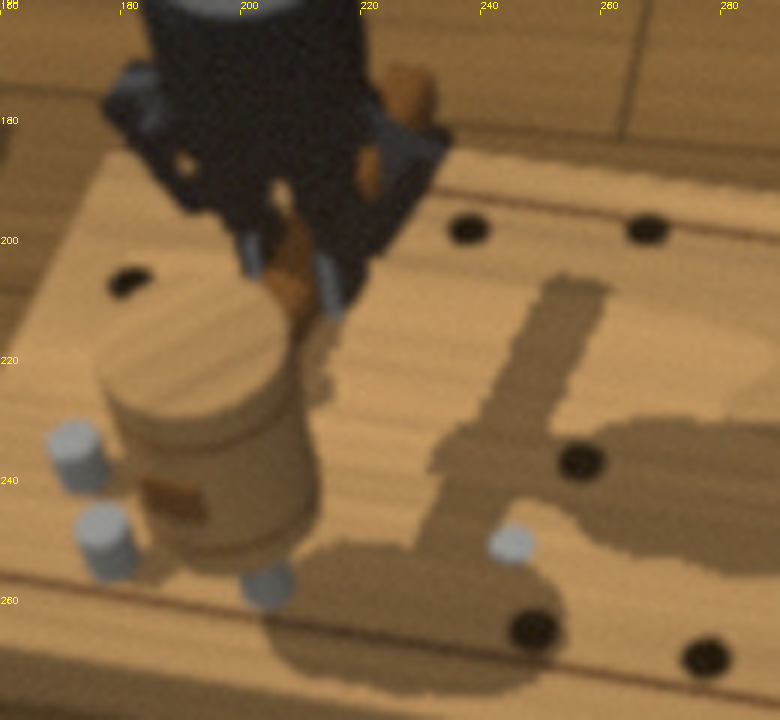

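View pics/si5.png

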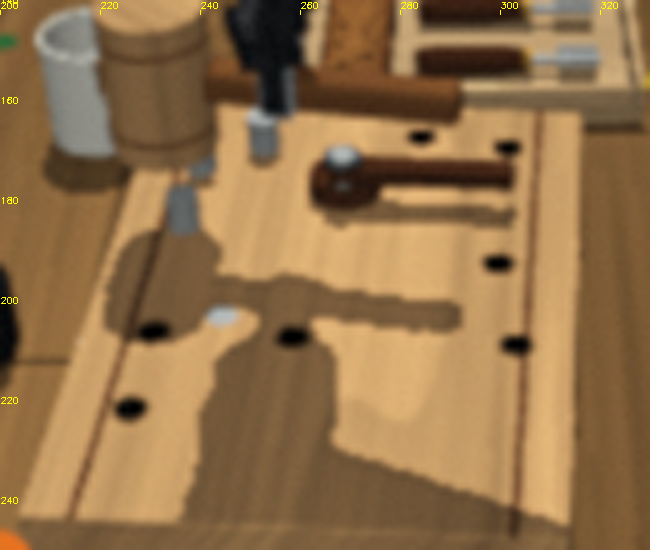

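Dog 4 is flush; it shows as a flat disc at (244,250). Dog 2 is next.

```bash
python3 -m crank '[{"dp":[0.03,0.001,0.001],"rot":[0,0,-0.006],"claw":1},{"dp":[0.02,0,0],"rot":[0,0,0],"claw":1},{"dp":[0.012,0,0],"rot":[0,0,0],"claw":1},{"dp":[0.012,0,0],"rot":[0,0,0],"claw":1},{"dp":[0.006,0,0],"rot":[0,0,0],"claw":1},{"dp":[0.003,0,0],"rot":[0,0,0],"claw":1},{"dp":[0,0,0],"rot":[0,0,0],"claw":1}]'; python3 -m crank '[{"dp":[0.003,0,0],"rot":[0,0,0],"claw":1},{"dp":[0,0,0],"rot":[0,0,0],"claw":1}]'; python3 -c "
from h import *; print(Tt().round(4))"
```

```text
t: 34.88
ee_pos: [0.5725, -0.0393, 0.132]
orientation: [13.0, 89.9, 2.6]
wrist_force: [-1.7, 1.1, 0.8]
finger_gap: 0.022
t: 35.12
ee_pos: [0.5727, -0.0396, 0.1311]
orientation: [5.0, 89.9, -5.3]
wrist_force: [-7.5, 4.1, 15.8]
finger_gap: 0.0221
[[ 2.300e-03  1.796e-01  9.837e-01  5.727e-01]
 [-2.000e-04  9.837e-01 -1.796e-01 -3.960e-02]
 [-1.000e+00  2.000e-04  2.300e-03  1.311e-01]
 [ 0.000e+00  0.000e+00  0.000e+00  1.000e+00]]
```

```bash
python3 -m crank '[{"dp":[0.003,0,0],"rot":[0,0,0],"claw":1},{"dp":[0,0,0],"rot":[0,0,0],"claw":1}]';python3 -m crank '[{"dp":[-0.045,0,0],"rot":[0,0,0],"claw":1},{"dp":[-0.05,0,0],"rot":[0,0,0],"claw":1},{"dp":[0,0,0],"rot":[0,0,0],"claw":1}]'; python3 plan.py .5675 -.1239 .2 95;python3 - <<'E'
from h import *
s=snap("side"); save(s,"side6.npz"); crop(s,200,140,130,110,5,"pics/si6.png")
E
```

```text
t: 35.38
ee_pos: [0.5723, -0.0395, 0.1306]
orientation: [2.1, 89.9, -8.2]
wrist_force: [-15.0, 3.8, 30.6]
finger_gap: 0.022
t: 35.75
ee_pos: [0.5754, -0.0407, 0.2011]
orientation: [-3.9, 89.5, -14.3]
wrist_force: [0.6, 0.7, -3.9]
finger_gap: 0.022
at [ 0.5754 -0.0407  0.2011] phi 79.6 d [-0.0079 -0.0832 -0.0011] w [-15.36   0.52   0.11] n 2
1 [0.001, -0.055, 0.005] [-0.256, 0.009, 0.002]
2 [0.001, -0.056, -0.003] [-0.256, 0.009, 0.002]
```

View pics/si6.png

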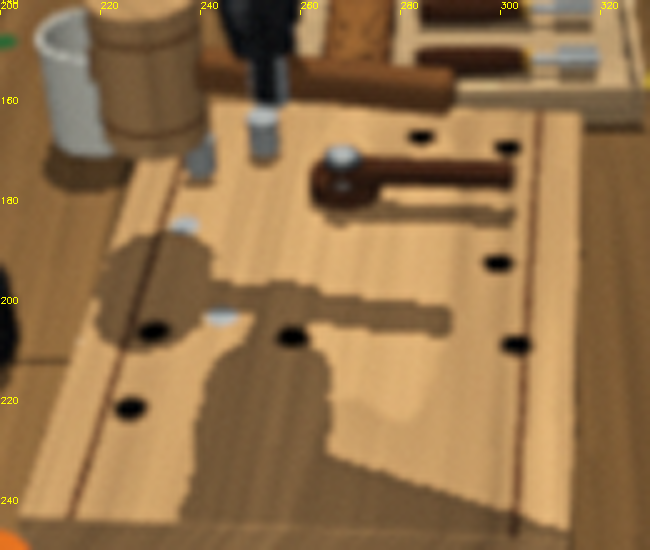

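```bash
python3 -m crank '[{"dp":[0.001,-0.055,0.005],"rot":[-0.256,0.009,0.002],"claw":1},{"dp":[0.001,-0.056,-0.003],"rot":[-0.256,0.009,0.002],"claw":1},{"dp":[0,0,0],"rot":[0,0,0],"claw":1},{"dp":[0,0,0],"rot":[0,0,0],"claw":1}]'; python3 plan.py .5675 -.1239 .13 95 4
python3 - <<'E'
from h import *
s=snap("side"); save(s,"side7.npz"); crop(s,200,120,130,110,5,"pics/si7.png")
s=snap("scene"); save(s,"scene7.npz"); crop(s,140,160,130,120,6,"pics/sc7.png")
E
```

```text
t: 36.3
ee_pos: [0.5637, -0.1228, 0.1952]
orientation: [157.2, 89.4, 162.1]
wrist_force: [-0.8, 0.5, -3.8]
finger_gap: 0.0222
at [ 0.5637 -0.1228  0.1952] phi 94.9 d [ 0.0038 -0.0011 -0.0652] w [-0.12 -0.56 -0.24] n 4
1 [0.022, -0.001, 0.001] [-0.001, -0.005, -0.002]
2 [0.022, -0.001, 0.001] [-0.001, -0.005, -0.002]
3 [0.022, -0.001, 0.001] [-0.001, -0.005, -0.002]
4 [0.022, -0.0, 0.001] [-0.001, -0.005, -0.002]
```

View pics/sc7.png

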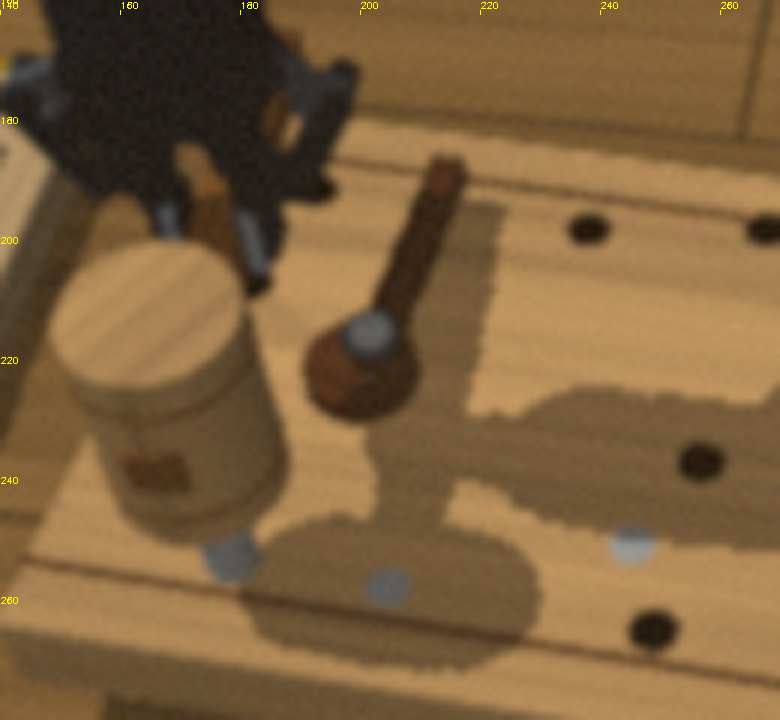

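View pics/si7.png

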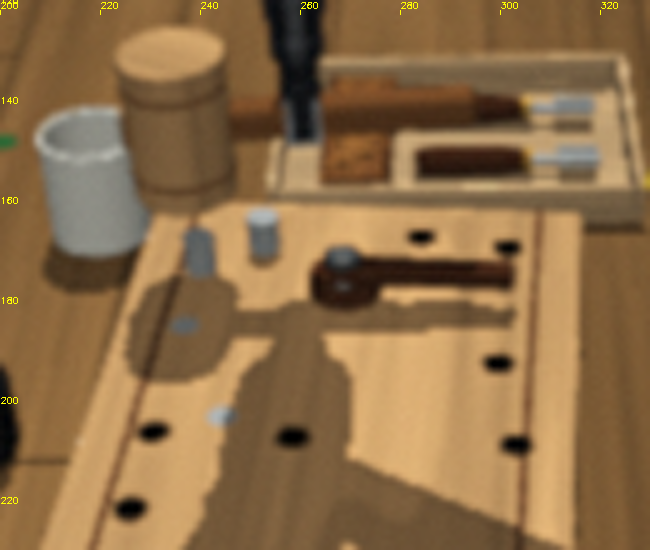

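```bash
python3 -m crank '[{"dp":[0.03,-0.001,0.003],"rot":[0,-0.009,-0.004],"claw":1},{"dp":[0.022,-0.001,0.002],"rot":[0,-0.009,-0.004],"claw":1},{"dp":[0.012,0,0],"rot":[0,0,0],"claw":1},{"dp":[0.012,0,0],"rot":[0,0,0],"claw":1},{"dp":[0.006,0,0],"rot":[0,0,0],"claw":1},{"dp":[0.003,0,0],"rot":[0,0,0],"claw":1},{"dp":[0,0,0],"rot":[0,0,0],"claw":1}]'; python3 -m crank '[{"dp":[0.003,0,0],"rot":[0,0,0],"claw":1},{"dp":[0,0,0],"rot":[0,0,0],"claw":1}]'; python3 -c "
from h import *; print(Tt().round(4))"
```

```text
t: 37.28
ee_pos: [0.5684, -0.1233, 0.1338]
orientation: [-23.4, 89.9, -18.3]
wrist_force: [-2.4, 1.9, 3.0]
finger_gap: 0.0219
t: 37.52
ee_pos: [0.5685, -0.1234, 0.1315]
orientation: [-20.9, 89.8, -15.9]
wrist_force: [-2.1, 2.9, 4.4]
finger_gap: 0.0216
[[ 2.600e-03 -8.750e-02  9.962e-01  5.685e-01]
 [-7.000e-04  9.962e-01  8.750e-02 -1.234e-01]
 [-1.000e+00 -1.000e-03  2.500e-03  1.315e-01]
 [ 0.000e+00  0.000e+00  0.000e+00  1.000e+00]]
```

```bash
python3 -m crank '[{"dp":[0.003,0,0],"rot":[0,0,0],"claw":1},{"dp":[0,0,0],"rot":[0,0,0],"claw":1}]';python3 -m crank '[{"dp":[0.003,0,0],"rot":[0,0,0],"claw":1},{"dp":[0,0,0],"rot":[0,0,0],"claw":1}]'
```

```text
t: 37.78
ee_pos: [0.5683, -0.1236, 0.1309]
orientation: [-26.2, 89.8, -21.1]
wrist_force: [-8.9, 3.7, 19.1]
finger_gap: 0.0219
t: 38.02
ee_pos: [0.5679, -0.1237, 0.1305]
orientation: [-31.6, 89.8, -26.6]
wrist_force: [-16.1, 5.4, 34.9]
finger_gap: 0.0219
```

```bash
python3 -m crank '[{"dp":[-0.045,0,0],"rot":[0,0,0],"claw":1},{"dp":[-0.05,0,0],"rot":[0,0,0],"claw":1},{"dp":[0,-0.028,-0.057],"rot":[0,0,0],"claw":1},{"dp":[0,0,0],"rot":[0,0,0],"claw":1},{"dp":[0,0,0],"rot":[0,0,0],"claw":1}]'; python3 plan.py .5268 -.1483 .13 95 4
python3 - <<'E'
from h import *
s=snap("side"); save(s,"side8.npz"); crop(s,200,120,130,110,5,"pics/si8.png")
s=snap("scene"); save(s,"scene8.npz"); crop(s,140,160,130,120,6,"pics/sc8.png")
E
```

```text
t: 38.65
ee_pos: [0.5278, -0.1489, 0.1974]
orientation: [-31.1, 89.8, -26.2]
wrist_force: [-0.4, 0.5, -3.7]
finger_gap: 0.0214
at [ 0.5278 -0.1489  0.1974] phi 95.0 d [-0.001   0.0006 -0.0674] w [-0.04  0.16  0.1 ] n 4
1 [0.022, 0.0, -0.0] [-0.0, 0.001, 0.001]
2 [0.022, 0.0, -0.0] [-0.0, 0.001, 0.001]
3 [0.022, 0.0, -0.0] [-0.0, 0.001, 0.001]
4 [0.022, 0.0, -0.0] [-0.0, 0.001, 0.001]
```

View pics/sc8.png

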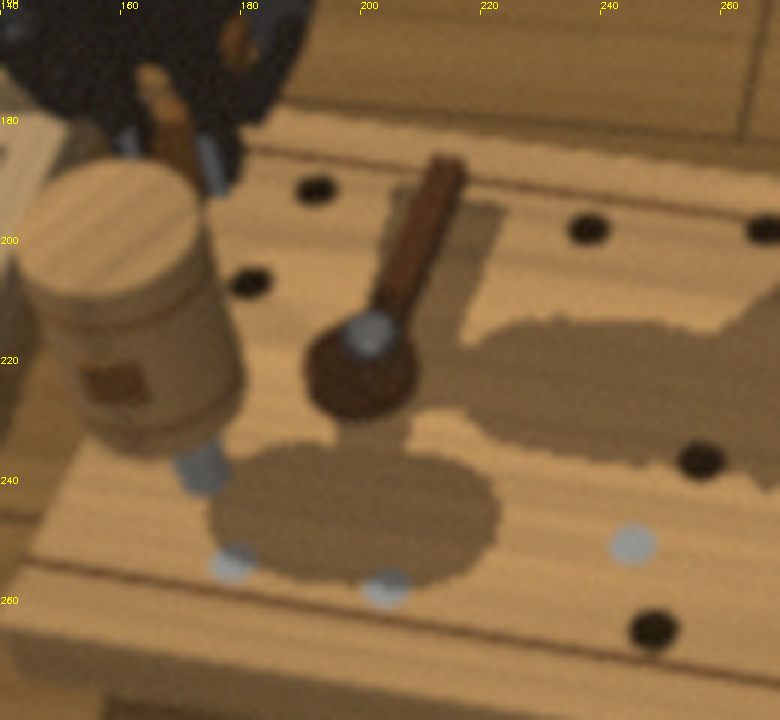

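View pics/si8.png

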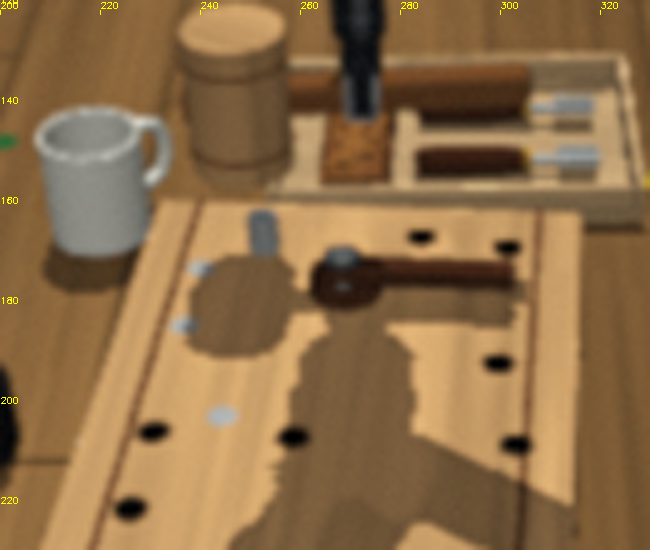

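```bash
python3 -m crank '[{"dp":[0.03,0,0],"rot":[0,0,0],"claw":1},{"dp":[0.02,0,0],"rot":[0,0,0],"claw":1},{"dp":[0.015,0,0],"rot":[0,0,0],"claw":1},{"dp":[0.012,0,0],"rot":[0,0,0],"claw":1},{"dp":[0.007,0,0],"rot":[0,0,0],"claw":1},{"dp":[0.003,0,0],"rot":[0,0,0],"claw":1},{"dp":[0,0,0],"rot":[0,0,0],"claw":1}]'; python3 -m crank '[{"dp":[0.003,0,0],"rot":[0,0,0],"claw":1},{"dp":[0,0,0],"rot":[0,0,0],"claw":1}]'; python3 -c "
from h import *; print(Tt().round(4))"
```

```text
t: 39.62
ee_pos: [0.5278, -0.1487, 0.1325]
orientation: [-28.7, 89.9, -23.7]
wrist_force: [-2.8, 1.6, 2.9]
finger_gap: 0.0217
t: 39.88
ee_pos: [0.5277, -0.1488, 0.1311]
orientation: [-32.3, 89.8, -27.3]
wrist_force: [-5.5, 2.4, 11.0]
finger_gap: 0.0221
[[ 0.0026 -0.0873  0.9962  0.5277]
 [-0.0013  0.9962  0.0873 -0.1488]
 [-1.     -0.0016  0.0025  0.1311]
 [ 0.      0.      0.      1.    ]]
```

```bash
python3 -m crank '[{"dp":[0.004,0,0],"rot":[0,0,0],"claw":1},{"dp":[0,0,0],"rot":[0,0,0],"claw":1}]';python3 -m crank '[{"dp":[0.001,0,0],"rot":[0,0,0],"claw":1},{"dp":[0,0,0],"rot":[0,0,0],"claw":1},{"dp":[-0.045,0,0],"rot":[0,0,0],"claw":1},{"dp":[-0.06,0,0],"rot":[0,0,0],"claw":1},{"dp":[0,0,0],"rot":[0,0,0],"claw":1}]'; python3 plan.py .50 .10 .2 90
```

```text
t: 40.12
ee_pos: [0.5272, -0.1495, 0.1296]
orientation: [-57.1, 89.8, -52.1]
wrist_force: [-12.6, 0.4, 26.1]
finger_gap: 0.0219
t: 40.75
ee_pos: [0.5306, -0.1502, 0.2084]
orientation: [-30.1, 89.4, -25.1]
wrist_force: [0.5, -0.1, -3.3]
finger_gap: 0.0224
at [ 0.5306 -0.1502  0.2084] phi 95.0 d [-0.0306  0.2502 -0.0084] w [4.99 0.57 0.3 ] n 5
1 [0.002, 0.067, -0.002] [0.033, 0.004, 0.002]
2 [0.002, 0.067, -0.004] [0.033, 0.004, 0.002]
3 [0.002, 0.067, -0.005] [0.033, 0.004, 0.002]
4 [0.002, 0.067, -0.006] [0.033, 0.004, 0.002]
5 [0.002, 0.067, -0.007] [0.033, 0.004, 0.002]
```

```bash
python3 -m crank '[{"dp":[0.002,0.067,-0.002],"rot":[0.033,0.004,0.002],"claw":1},{"dp":[0.002,0.067,-0.004],"rot":[0.033,0.004,0.002],"claw":1},{"dp":[0.002,0.067,-0.005],"rot":[0.033,0.004,0.002],"claw":1},{"dp":[0.002,0.067,-0.006],"rot":[0.033,0.004,0.002],"claw":1},{"dp":[0.002,0.067,-0.007],"rot":[0.033,0.004,0.002],"claw":1},{"dp":[0,0,0],"rot":[0,0,0],"claw":1}]'; python3 plan.py .3796 .4336 .2 79.6
python3 - <<'E'
from h import *
s=snap("side"); save(s,"side9.npz"); crop(s,180,120,150,130,5,"pics/si9.png")
s=snap("scene"); save(s,"scene9.npz"); crop(s,140,160,160,120,5,"pics/sc9.png")
E
```

```text
t: 41.5
ee_pos: [0.4947, 0.1041, 0.196]
orientation: [159.5, 89.3, 159.8]
wrist_force: [-0.3, -1.0, -3.3]
finger_gap: 0.0221
at [0.4947 0.1041 0.196 ] phi 90.3 d [-0.1151  0.3295  0.004 ] w [10.68 -0.66 -0.18] n 6
1 [-0.0, 0.073, -0.025] [0.059, -0.004, -0.001]
2 [-0.0, 0.073, -0.027] [0.059, -0.004, -0.001]
3 [-0.0, 0.072, -0.03] [0.059, -0.004, -0.001]
4 [-0.001, 0.071, -0.032] [0.059, -0.004, -0.001]
5 [-0.001, 0.07, -0.034] [0.059, -0.004, -0.001]
6 [-0.001, 0.069, -0.036] [0.059, -0.004, -0.001]
```

View pics/sc9.png

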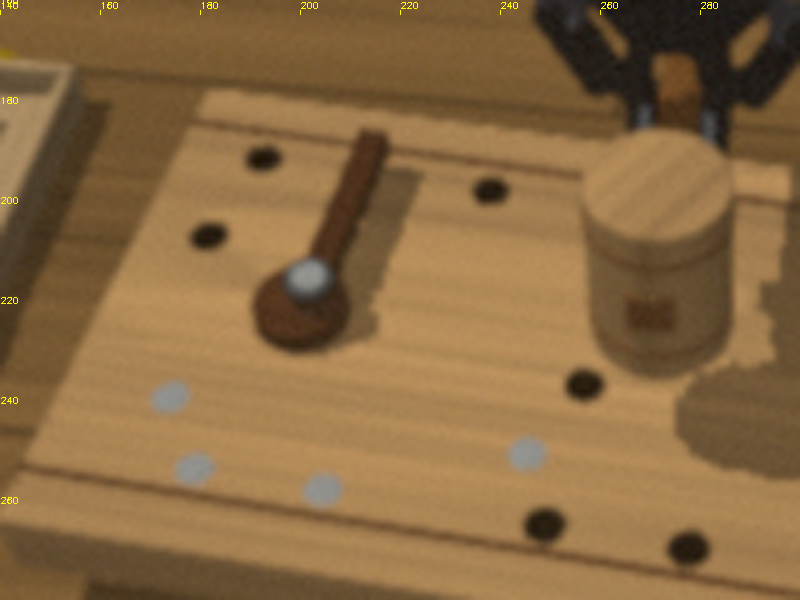

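View pics/si9.png

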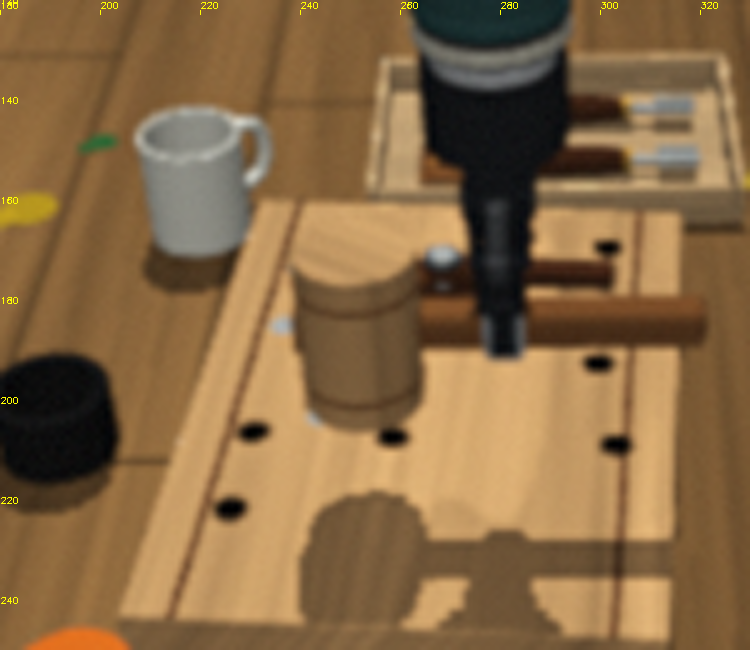

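Run:
```python
from h import *
B=Tp([.5427,.0140,0],-.0661); s=load("scene9.npz"); im=s['image']
lab=cv2.cvtColor(im,cv2.COLOR_BGR2LAB).astype(int)
m=((lab[:,:,2]<133)&(lab[:,:,0]>110)).astype(np.uint8); m[:230]=0; m[262:]=0; m[:,:160]=0; m[:,255:]=0
n,l,st,c=cv2.connectedComponentsWithStats(m)
for i in range(1,n):
    if st[i,4]>10:print(c[i].round(2),st[i,4], (ap(np.linalg.inv(B),unproj(s,c[i],.08))*1e3).round(1)[0])
for z in (.08,.083): print(proj(s,ap(B,[[.105,-.125,z],[.105,-.06,z],[.066,-.152,z],[.066,.032,z]])).round(2).tolist())
```

```text
[173.71 239.  ] 14 [  65.4 -153.2   80. ]
[245.06 250.31] 16 [65.6 31.  80. ]
[178.28 253.39] 18 [ 104.9 -126.7   80. ]
[204.12 257.41] 17 [104.4 -61.3  80. ]
[[178.93, 253.54], [204.55, 257.68], [174.09, 239.26], [245.42, 250.5]]
[[178.7, 252.83], [204.38, 256.97], [173.86, 238.54], [245.35, 249.79]]
```

All four dogs are flush within measurement error. Now the mallet goes back to its pad.

```bash
python3 -m crank '[{"dp":[0,0.073,-0.025],"rot":[0.059,-0.004,0],"claw":1},{"dp":[0,0.073,-0.027],"rot":[0.059,-0.004,0],"claw":1},{"dp":[0,0.072,-0.03],"rot":[0.059,-0.004,0],"claw":1},{"dp":[-0.001,0.071,-0.032],"rot":[0.059,-0.004,0],"claw":1},{"dp":[-0.001,0.07,-0.034],"rot":[0.059,-0.004,0],"claw":1},{"dp":[-0.001,0.066,-0.036],"rot":[0.059,-0.004,0],"claw":1},{"dp":[0,0,0],"rot":[0,0,0],"claw":1},{"dp":[0,0,0],"rot":[0,0,0],"claw":1}]'; python3 plan.py .380 .432 .062 79.6 4
python3 - <<'E'
from h import *
s=snap("side"); save(s,"side10.npz"); crop(s,220,180,220,190,3,"pics/si10.png")
E
```

```text
t: 42.6
ee_pos: [0.3835, 0.4287, 0.2005]
orientation: [19.3, 89.8, 8.7]
wrist_force: [0.9, -0.6, -4.0]
finger_gap: 0.0218
at [0.3835 0.4287 0.2005] phi 79.4 d [-0.0035  0.0033 -0.1385] w [-0.2   0.2  -0.07] n 4
1 [0.046, 0.001, -0.002] [-0.002, 0.002, -0.001]
2 [0.046, 0.001, -0.001] [-0.002, 0.002, -0.001]
3 [0.046, 0.001, -0.001] [-0.002, 0.002, -0.001]
4 [0.046, 0.001, -0.001] [-0.002, 0.002, -0.001]
```

View pics/si10.png

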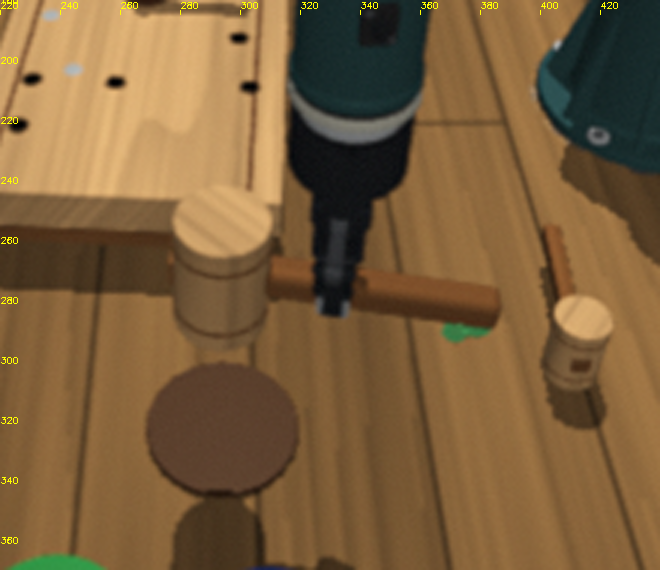

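```bash
python3 -c "
from h import *
s=load('side10.npz'); print(unproj(s,[(294,322)],.006))"
python3 -m crank '[{"dp":[0.046,0.001,-0.001],"rot":[0,0,0],"claw":1},{"dp":[0.046,0.001,-0.001],"rot":[0,0,0],"claw":1},{"dp":[0.046,0.001,-0.001],"rot":[0,0,0],"claw":1},{"dp":[0.046,0.001,-0.001],"rot":[0,0,0],"claw":1},{"dp":[0,0,0],"rot":[0,0,0],"claw":1},{"dp":[0,0,0],"rot":[0,0,0],"claw":1}]'
```

```text
[[0.46072464 0.41327681 0.006     ]]
t: 43.4
ee_pos: [0.3823, 0.4333, 0.0643]
orientation: [38.2, 89.7, 27.5]
wrist_force: [0.8, 0.2, -2.7]
finger_gap: 0.0216
```

```bash
python3 -m crank '[{"dp":[0.004,-0.006,0],"rot":[0,0,0],"claw":1},{"dp":[0.004,0,0],"rot":[0,0,0],"claw":1},{"dp":[0,0,0],"rot":[0,0,0],"claw":1},{"dp":[0,0,0],"rot":[0,0,0],"claw":1}]';python3 -m crank '[{"dp":[0.002,0,0],"rot":[0,0,0],"claw":1},{"dp":[0,0,0],"rot":[0,0,0],"claw":1}]'
```

```text
t: 43.9
ee_pos: [0.3803, 0.4295, 0.0576]
orientation: [38.3, 89.7, 27.7]
wrist_force: [0.8, 0.9, -4.4]
finger_gap: 0.0217
t: 44.15
ee_pos: [0.3803, 0.4297, 0.0563]
orientation: [39.9, 89.7, 29.3]
wrist_force: [-2.0, -0.4, 2.1]
finger_gap: 0.0217
```

Contact on the pad. One slight press, then release.

```bash
python3 -m crank '[{"dp":[0.001,0,0],"rot":[0,0,0],"claw":1},{"dp":[0,0,0],"rot":[0,0,0],"claw":1},{"dp":[0,0,0],"rot":[0,0,0],"claw":0.4},{"dp":[0,0,0],"rot":[0,0,0],"claw":0},{"dp":[0,0,0],"rot":[0,0,0],"claw":-0.3},{"dp":[-0.01,0,0],"rot":[0,0,0],"claw":-0.3},{"dp":[-0.04,0,0],"rot":[0,0,0],"claw":-0.3},{"dp":[-0.08,0,0],"rot":[0,0,0],"claw":-0.3}]' 40;python3 -m crank '[{"dp":[-0.08,0,0],"rot":[0,0,0],"claw":-0.3},{"dp":[0,0,0],"rot":[0,0,0],"claw":-0.3},{"dp":[0,0,0],"rot":[0,0,0],"claw":-0.3}]'; python3 w.py w30;python3 plan.py .5 0 .33 -3.8
python3 - <<'E'
from h import *
s=snap("side"); save(s,"side11.npz"); crop(s,180,110,260,250,3,"pics/si11.png")
E
```

```text
t: 45.15
ee_pos: [0.3785, 0.4278, 0.1518]
orientation: [-67.5, 89.9, -78.1]
wrist_force: [0.3, -0.6, -0.4]
finger_gap: 0.0557
t: 45.52
ee_pos: [0.3794, 0.4287, 0.2126]
orientation: [37.0, 89.7, 26.4]
wrist_force: [-0.1, -0.3, -0.7]
finger_gap: 0.0557
at [0.3788 0.4283 0.2116] phi 79.4 d [ 0.1212 -0.4283  0.1184] w [ 8.322e+01  7.000e-02 -1.700e-01] n 8
1 [-0.02, -0.066, 0.033] [0.347, 0.0, -0.001]
2 [-0.02, -0.059, 0.044] [0.347, 0.0, -0.001]
3 [-0.02, -0.05, 0.054] [0.347, 0.0, -0.001]
4 [-0.02, -0.04, 0.063] [0.347, 0.0, -0.001]
5 [-0.02, -0.028, 0.069] [0.347, 0.0, -0.001]
6 [-0.02, -0.015, 0.073] [0.347, 0.0, -0.001]
7 [-0.02, -0.002, 0.074] [0.347, 0.0, -0.001]
8 [-0.02, 0.012, 0.073] [0.347, 0.0, -0.001]
```

View pics/w30.png

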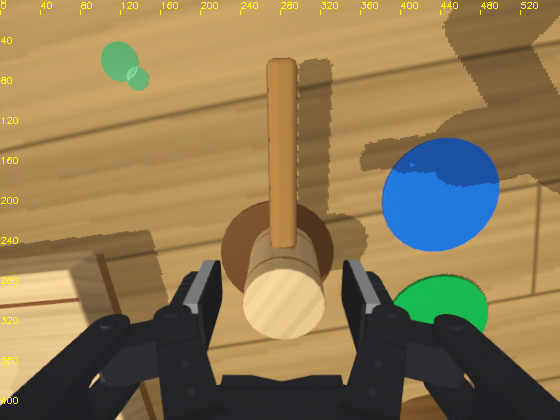

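View pics/si11.png

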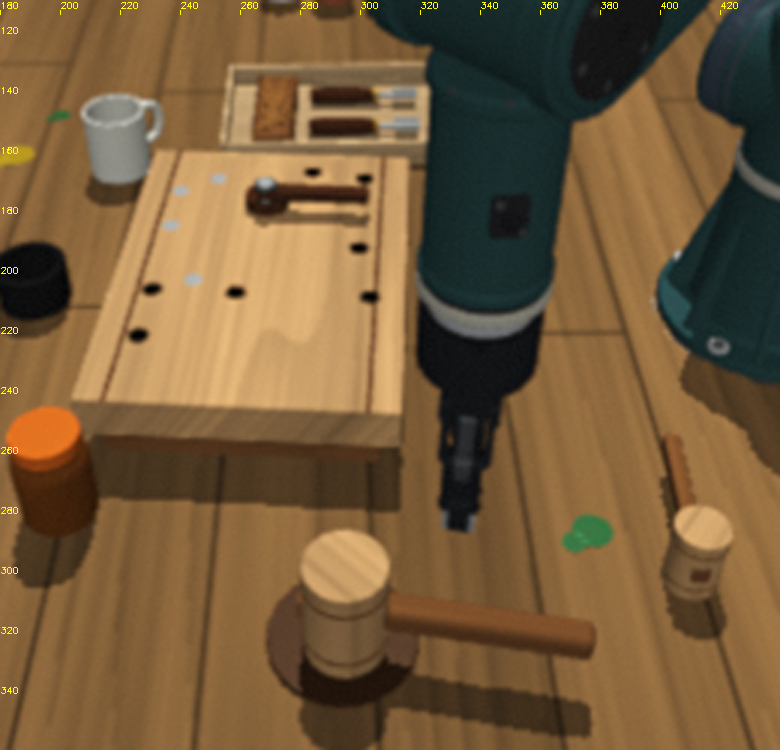

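The mallet stands centred on the pad. Last, a wrist-camera check over the bench and tray.

```bash
python3 -m crank '[{"dp":[-0.02,-0.066,0.033],"rot":[0.347,0,0],"claw":-0.3},{"dp":[-0.02,-0.059,0.044],"rot":[0.347,0,0],"claw":-0.3},{"dp":[-0.02,-0.05,0.054],"rot":[0.347,0,0],"claw":-0.3},{"dp":[-0.02,-0.04,0.063],"rot":[0.347,0,0],"claw":-0.3},{"dp":[-0.02,-0.028,0.069],"rot":[0.347,0,0],"claw":-0.3},{"dp":[-0.02,-0.015,0.073],"rot":[0.347,0,0],"claw":-0.3},{"dp":[-0.02,0,0.074],"rot":[0.347,0,0],"claw":-0.3},{"dp":[-0.02,0.012,0.073],"rot":[0.347,0,0],"claw":-0.3}]';python3 -m crank '[{"dp":[0,0,0.05],"rot":[0,0,0],"claw":-0.3},{"dp":[0,0,0],"rot":[0,0,0],"claw":-0.3},{"dp":[0,0,0],"rot":[0,0,0],"claw":-0.3}]'; python3 w.py w31
python3 - <<'E'
from h import *
s=snap("scene"); save(s,"scene12.npz"); cv2.imwrite("pics/sc12.png",s['image'])
E
```

```text
t: 46.62
ee_pos: [0.5007, -0.0003, 0.3309]
orientation: [163.0, 89.8, 68.8]
wrist_force: [1.4, 0.1, -0.4]
finger_gap: 0.0556
t: 47.0
ee_pos: [0.498, -0.0354, 0.3307]
orientation: [160.9, 89.8, 67.0]
wrist_force: [-0.4, -0.2, -0.3]
finger_gap: 0.0556
```

View pics/w31.png

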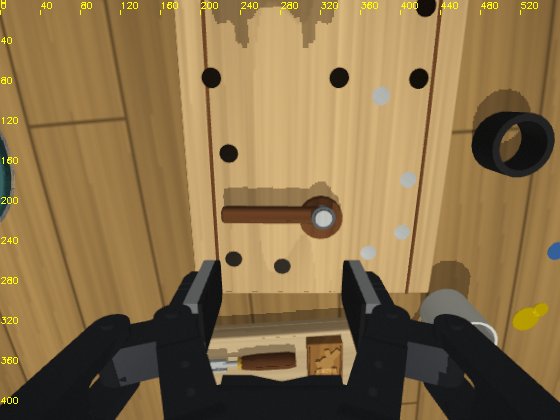

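View pics/sc12.png

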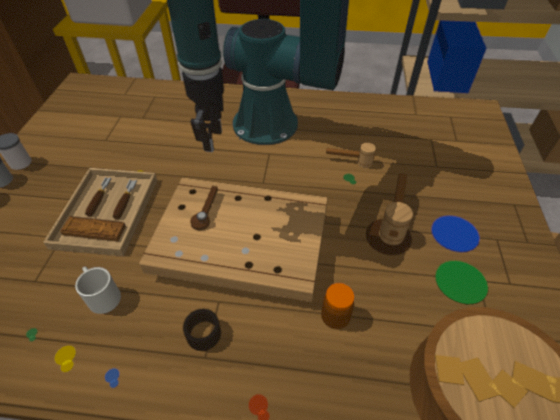

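Run:
```python
from h import *
s=load("w31.npz"); Bi=np.linalg.inv(Tp([.5427,.0140,0],-.0661))
for px,z in [((223,214),.111),((298,215),.111),((380,95.5),.08),((407,179),.08),((401,232),.08),((368,253),.08),((203,60),.08),((214,255),.08)]: print(px,(ap(Bi,unproj(s,px,z))*1e3).round(1)[0])
crop(s,190,60,270,240,3,"pics/w31c.png")
```

```text
(223, 214) [-103.9  -92.2  111. ]
(298, 215) [-22.3 -93.5 111. ]
(380, 95.5) [65.8 31.2 80. ]
(407, 179) [104.6 -60.4  80. ]
(401, 232) [ 104.5 -126.    80. ]
(368, 253) [  66.4 -153.7   80. ]
(203, 60) [-121.9   66.9   80. ]
(214, 255) [-123.6 -155.8   80. ]
```

View pics/w31c.png

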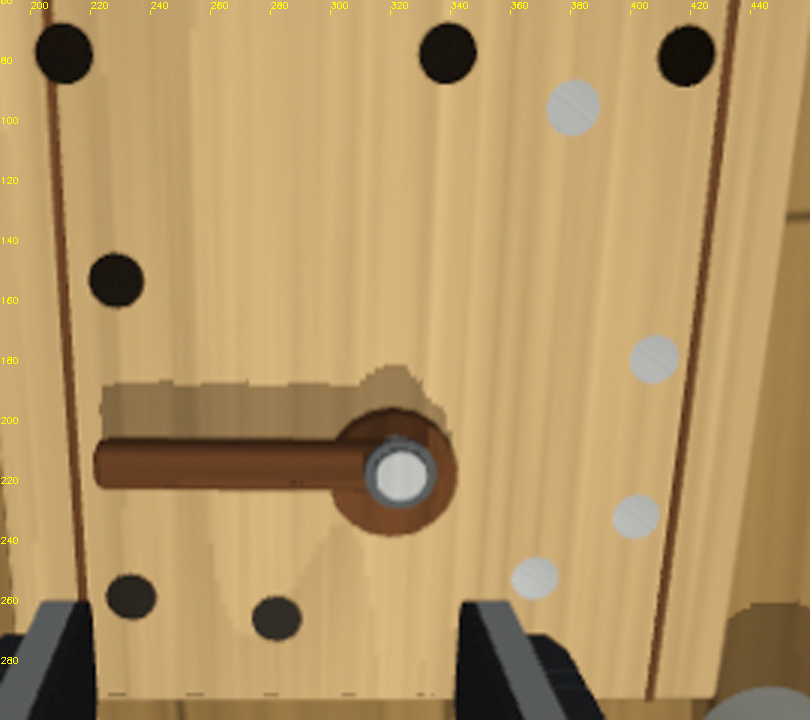

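```bash
python3 -c "
from cell import arm; print(arm.observe()['t'],arm.hand_in())"
```

```text
the job is handed in; nothing more can be done
47.1 None
```

The bench is cleared and the job handed in at 47 s of the 192 s limit. No verdict was reported.

**What I did, in order:**
1. With the panel still in place, I swung the clamp lever a quarter turn.
2. I laid the panel, carved face up, and the two gouges present flat in the tray.
3. I pressed all four dogs down with the larger mallet's face in slow strokes, ending at about 26–35 N, in the order 4, 2, 1, 3.
4. I stood the mallet back on the dark leather pad, handle towards the robot.

**Last checks:**
- **Lever:** the first measurement after release put it within about 0.2° of straight. The final look read about 1°, and I took that difference as measurement error.
- **Dogs:** all four showed as flat discs, with no sides visible. Their positions fit flush to within about 1 mm.
- **Tray:** the panel and both gouges still lay flat in it, well apart.
- **Mallet:** it stood upright on the pad. I judged that by eye and did not measure its final position.
- **Bystanders:** the glue jar, mug and tape roll looked to be where they started. I checked these by eye too.
- **Forces:** the highest wrist force I read was about 39 N, against the 120 N limit. I only read it at the end of each move.

I saw no third gouge, and nothing was knocked aside that I noticed. No check failed.

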